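# Tip the wheel nuts from the carrying tray into the sorting box

## Task

Put this car's five wheel nuts away: slide the sorting box's cover off the wheel-nut compartment until it stops at the other end, over the wheel bolts, and leave it there. Then carry the tray of nuts over and tip it, with its open lip low over the wheel-nut compartment, so that all five nuts slide in. Stand the empty tray upright on the counter again, and leave the bottle, spray can, jar and wrench undisturbed.

Things in the scene. Friction and masses are not known exactly. Their poses are not given: they have to be found in the camera images.
- sorting_box: Blue sheet-steel sorting box, fixed to the counter: 158 mm (its x) by 272 mm (its y), origin at the centre of its underside, z up. Two compartments, parted by a wall at y = 0: wheel nuts at +y (yellow cards outside), wheel bolts at -y (white cards). Walls and floor 4 mm thick; end walls and partition 80 mm high, the two long walls 88 mm.
- nut_compartment (a point): Centre of the inner floor of the wheel-nut compartment, 4 mm above the counter, at sorting_box y = +67 mm; axes as the box. Inside 150 mm (x) by 130 mm (y); guide lips folded 6 mm inward along the tops of the long walls leave a mouth of 138 mm (x) by 130 mm (y). Three nuts already lie fixed on its floor.
- bolt_compartment (a point): Centre of the inner floor of the wheel-bolt compartment, 4 mm above the counter, at sorting_box y = -67 mm; same size as the other.
- cover (a joint): Aluminium cover plate (146 x 136 x 3 mm, top face 84 mm above the counter) that slides in the guides along the sorting box's -y. 0 m: it covers the nut compartment; 0.134 m, its end stop: the nut compartment is fully open and the bolts are covered. About 2.5 N of friction; it stays where it is left.
- cover_grip (a point): Centre of the red upright grip on the middle of the cover: a bar 70 mm long along the sorting box's x, 14 mm thick along its y, standing 30 mm above the plate, its top 114 mm above the counter. This point is 99 mm above the counter and moves with the cover.
- tray: Loose grey sheet-steel carrying tray, 0.3 kg, 150 mm (its x) by 120 mm (its y), sheet 3 mm thick, origin at the centre of its underside, z up. Walls 32 mm high at back (-x) and sides; the front (+x) is open, with no wall. A grip bar bridges its middle. The oily nuts stay put when it is carried level and smoothly, and slide once it is tipped lip-down by 15 to 30 degrees.
- tray_grip (a point): Centre of the tray's orange grip bar: 16 mm thick along tray x, 20 mm tall, 114 mm long along tray y, 76 mm above the tray's underside, directly over its middle; below the bar is a free gap of 63 mm to the tray's floor.
- tray_lip (a point): Middle of the open pouring lip, at tray x = +75 mm, on the upper face of the floor (3 mm above the underside).
- nut1: One of the five loose steel wheel nuts that start standing on the tray: hexagon 27 mm across flats on a round collar of 34 mm diameter, 26 mm high, 70 g. Origin at the centre of its underside.
- nut2: One of the five loose steel wheel nuts that start standing on the tray: hexagon 27 mm across flats on a round collar of 34 mm diameter, 26 mm high, 70 g. Origin at the centre of its underside.
- nut3: One of the five loose steel wheel nuts that start standing on the tray: hexagon 27 mm across flats on a round collar of 34 mm diameter, 26 mm high, 70 g. Origin at the centre of its underside.
- nut4: One of the five loose steel wheel nuts that start standing on the tray: hexagon 27 mm across flats on a round collar of 34 mm diameter, 26 mm high, 70 g. Origin at the centre of its underside.
- nut5: One of the five loose steel wheel nuts that start standing on the tray: hexagon 27 mm across flats on a round collar of 34 mm diameter, 26 mm high, 70 g. Origin at the centre of its underside.
- oil_bottle: Loose black oil bottle with yellow label and red cap, 80 mm diameter, 250 mm tall, standing between the box and the tray; origin at the centre of its base. To be left alone.
- spray_can: Loose white and blue spray can, 66 mm diameter, 190 mm tall, standing on the far side; origin at the centre of its base. To be left alone.
- jar: Loose low white jar with green label, 80 mm diameter, 90 mm tall, on the robot's side; origin at the centre of its base. To be left alone.
- wrench: Loose steel wrench lying flat, 180 mm long along its x, 38 mm across its jaw, 8 mm thick, on the robot's side; origin at the middle of its underside. To be left alone.
Things that resemble listed ones, but are neither listed nor needed, are in the scene too. What is meant by the tray is not black or yellow, and is the smaller of those in its own colour.

How it is judged:
By the outcome, as a careful person would: the job done as asked, in the order asked, and still so for the second after the job is handed in, with the robot touching nothing.
It also fails if it takes over 72 s, if anything falls off the work surface, if the arm or the gripper's body presses on something with over 40 N, if the wrist force passes 120 N, or if a joint passes its speed limit or range.

## Robot

A 6-joint arm with a two-finger parallel gripper is mounted at the origin on the work surface. World frame = base frame: x ahead of the robot, y to its left, z up, the work surface at z = 0. Lengths are in m, angles in rad, forces in N, time in s.
With the tool pointing down it reaches from about 0.25 to 0.725 m from the base axis. Payload 9.7 kg.
Tool frame: the origin (TCP) lies between the finger pads; the fingertips stand 8 mm ahead of it and the grasp point (between the pads) lies 11 mm behind it; z points along the fingers, y is the line along which they close (so a half turn about z gives the same grasp; the last joint's range is limited). The gripper opens to 85 mm and grips with 20 to 120 N. Pads are 22 mm wide; open, the fingers measure 114 mm over their backs; the gripper's body (76 mm by 85 mm) begins 54 mm behind the grasp point. The pads swing forward as they close: fully open they stand 13 mm farther back than shut.
Start: joints at [-1.164, 0.087, 0.176, 1.66, 0, 1.571], TCP at [0.218, -0.505, 0.239] pointing down, gripper open.
Joint ranges: [-3.13, 3.13], [-0.85, 1.81], [-1.15, 1.24], [-2.2, 2.28], [-1.44, 1.52], [-3.14, 3.14]. Speed limits (rad/s): [2.22, 2.22, 2.57, 3.14, 3.14, 3.14].

## Interface

Orientations are given as a rotation vector (axis times angle).
In Python, from rig import observe, snapshot, calibration, job_done gives the robot as it stands. The module is installed in compiled form; this text tells all that it offers.
- The arm moves only by the shell command python3 -m pendant 'ROWS' [FORCE]. ROWS is JSON, a list of rows, each an object with "dp": the shift along the tool's x, y, z in cm, a list of three; "roll": the turn about the tool's z in rad; "claw": the opening, from 0 (shut) to 1 (fully open). A call has 1 to 20 rows; each row is the pose to reach, as a shift and turn from the pose commanded when the call began, along the tool's axes at that moment; what a row does not reach only later rows make up. A row lasts 1/8 s, in which the tool goes at most 62.5 mm and 10.7 degrees, less where a joint would pass 70% of its speed; a pose out of reach is approached as far as the arm can. A call with a gripper value outside its range is refused whole. The fingers move at their own pace and stop on an object; FORCE is the grip in N (left out, the last holds). Time passes only in rows, so rows that repeat a pose let the fingers close. It gives the time, the measured TCP pose, the force, the opening and the grip force at its end, in the units of the state.
- observe(): the state, without advancing time (a new reading comes with each control period).
- snapshot(name): name is "side" or "top" or "wrist"; returns the picture (384x512x3 uint8, red, green, blue); there is no depth.
- calibration(name): a dict with "fov_y" (degrees; the focal length in pixels is half the picture's height over the tangent of half this angle, whatever the lens; pixels are square), "cx", "cy" (the principal point, pixels), "R" (3x3) and "t" (3): a world point X has camera coordinates R X + t; the wrist camera has in their place "tool_from_camera" (4x4, takes a point from camera to tool coordinates, whose origin is the TCP and whose axes are the flange's). Camera axes: x right, y down, z forward; pixel columns grow to the right and rows downward; lengths in m; the calibration is good to about 2 mm. A picture is of the moment at which its call begins: read the wrist's pose just before it. calibration takes no time and is no camera call.
- job_done(): hands the job in; it is judged then, once.
The state is a dict: "time": time; "qpos": joint angles; "qd": joint speeds; "tau": joint torques, N m; "ee_pos": TCP position; "tool_rot": TCP orientation; "ft_force": force on the tool from outside, world axes, zero at the start; "moment": the same for the moment, N m; "finger_gap": opening from 0.0 (shut) to 1.0 (fully open); "gripper_force": force on a finger pad.
Only numpy, scipy, OpenCV 4.12 (cv2) and the standard library are available. Lean on these libraries where they do the work, as an engineer would, in place of code of your own. Each camera call takes 0.05 s, during which the arm holds its last target. There are 200 camera calls.

## Working session

There is one attempt and no reset: what is moved stays moved. The work goes in short steps, Python scripts to look and compute and a shell command to move; the robot and the scene stay as the last step left them, time stands still between calls to the robot, and variables do not carry over. Pictures are saved under pics/ and viewed, at most 10 in all, crops included, and the job is handed in when it is done.

```bash
mkdir -p pics
python3 - <<'E'
from rig import *
import cv2,numpy as np
print(observe())
for n in ["side","top","wrist"]:
    print(n,calibration(n))
    cv2.imwrite(f"pics/{n}0.png",snapshot(n)[:,:,::-1])
a=[cv2.imread(f"pics/{n}0.png") for n in ["top","side"]]
cv2.imwrite("pics/a.png",cv2.resize(a[0],(800,600),interpolation=cv2.INTER_CUBIC))
cv2.imwrite("pics/b.png",cv2.resize(a[1],(800,600),interpolation=cv2.INTER_CUBIC))
E
```

```text
{'time': 0.0, 'qpos': array([-1.16398894e+00,  8.74288450e-02,  1.75126039e-01,  1.65980714e+00,
        1.23120267e-06,  1.57081099e+00]), 'qd': array([-2.31741540e-03,  1.89375880e-04,  1.29453072e-03,  1.33118375e-03,
       -2.67228735e-05,  1.39561665e-03]), 'tau': array([ 3.37342708e-04, -5.20386815e+01,  4.64809799e+01,  1.59588869e-02,
       -5.05480125e-05, -1.16339045e-06]), 'ee_pos': array([ 0.21753415, -0.50490532,  0.23859608]), 'tool_rot': array([-3.07557212e+00, -6.34331853e-01,  4.14771632e-04]), 'ft_force': array([-0.46855816,  0.27477129, -0.61679116]), 'moment': array([-0.01568002,  0.00498603, -0.03887777]), 'gripper_force': 0.0, 'finger_gap': 1.000998504227189}
side {'fov_y': 42.04702338450208, 'cx': 255.94920663126817, 'cy': 187.0949852307456, 'R': array([[-0.99662442, -0.07988175,  0.01893875],
       [-0.0577438 ,  0.51810593, -0.85336505],
       [ 0.05835601, -0.85157804, -0.52096969]]), 't': array([0.52321167, 0.06296106, 1.46993343])}
top {'fov_y': 42.592544765336164, 'cx': 256.62504418722637, 'cy': 190.59616061646395, 'R': array([[-0.02651328, -0.99951134, -0.01655671],
       [-0.99765685,  0.0275018 , -0.06264558],
       [ 0.06307031,  0.01485698, -0.99789849]]), 't': array([0.1188541 , 0.52718997, 1.53941755])}
wrist {'fov_y': 69.48790951955756, 'cx': 253.38598438278143, 'cy': 197.6307664392883, 'tool_from_camera': array([[-1.51149773e-04, -9.49012076e-01, -3.15239682e-01,
         8.05397586e-02],
       [ 9.99999962e-01, -2.15580922e-04,  1.69519048e-04,
         1.05185286e-04],
       [-2.28835285e-04, -3.15239645e-01,  9.49012073e-01,
        -1.35079548e-01],
       [ 0.00000000e+00,  0.00000000e+00,  0.00000000e+00,
         1.00000000e+00]])}
```

View pics/a.png

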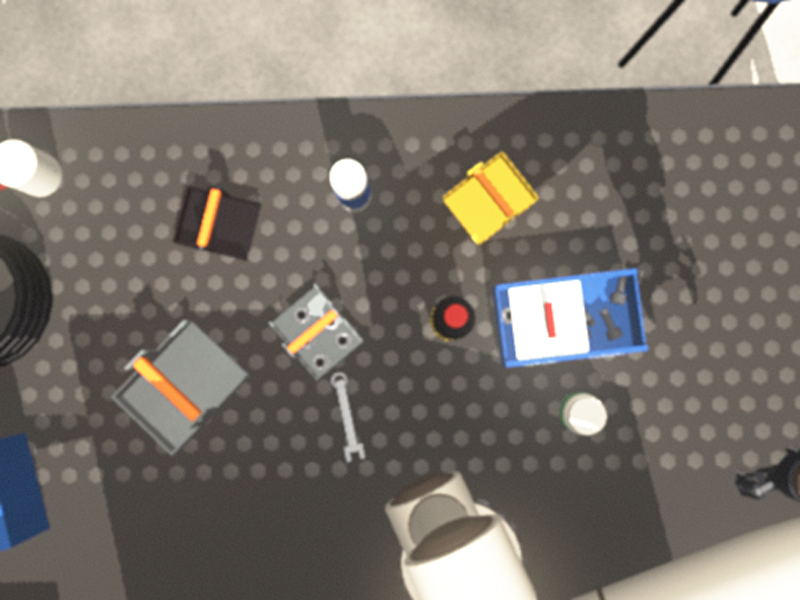

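View pics/b.png

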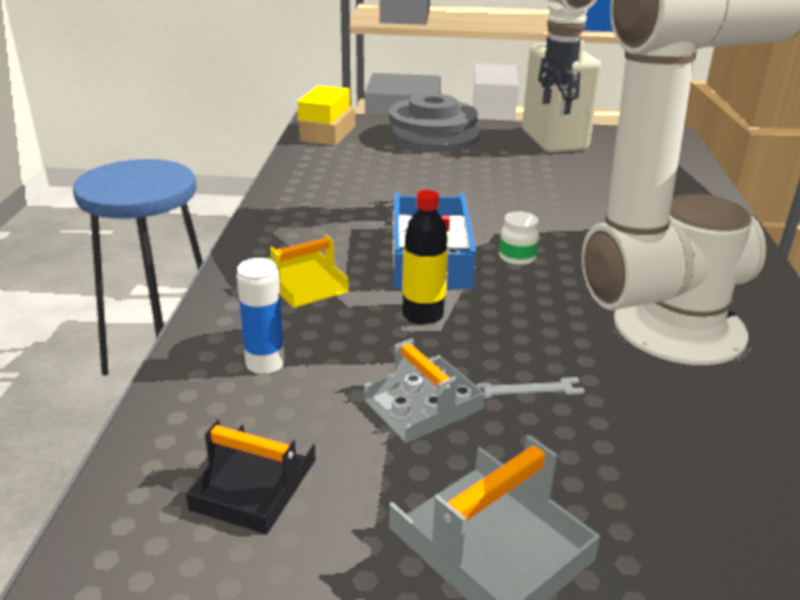

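The top view shows four tray candidates (800x600 px): black (217,222), yellow (490,197), large grey (180,385) and small grey with nuts (315,330). The small grey one fits: it is neither black nor yellow and is the smaller grey. The box is at (572,318), with its cover at the left and bolts at the right. I'll confirm this in one enlarged crop.

```bash
cat > h.py <<'E'
import numpy as np,cv2
from rig import *
from scipy.spatial.transform import Rotation as Rn
def cam(n,obs=None):
    c=calibration(n); f=192/np.tan(np.radians(c["fov_y"]/2))
    if n=="wrist":
        T=np.array(c["tool_from_camera"]); Rt=Rn.from_rotvec(obs["tool_rot"]).as_matrix()
        R=(Rt@T[:3,:3]).T; C=Rt@T[:3,3]+obs["ee_pos"]; t=-R@C
    else: R,t=np.array(c["R"]),np.array(c["t"])
    return f,c["cx"],c["cy"],R,t
def back(n,uv,z,obs=None):
    f,cx,cy,R,t=cam(n,obs); C=-R.T@t
    d=R.T@np.array([(uv[0]-cx)/f,(uv[1]-cy)/f,1]); return C+d*(z-C[2])/d[2]
def proj(n,X,obs=None):
    f,cx,cy,R,t=cam(n,obs); p=R@np.array(X)+t; return np.array([f*p[0]/p[2]+cx,f*p[1]/p[2]+cy])
E
python3 - <<'E'
import cv2,numpy as np
t=cv2.imread("pics/top0.png");s=cv2.imread("pics/side0.png")
c=lambda im,x,y,w,h:cv2.resize(im[y:y+h,x:x+w],(400,300),interpolation=cv2.INTER_CUBIC)
o=np.vstack([np.hstack([c(t,160,170,80,60*1),c(t,308,160,120,90)]),np.hstack([c(s,220,210,100,75),c(s,240,115,80,60)])])
cv2.imwrite("pics/c.png",o)
E
```

```text
(no output)
```

View pics/c.png

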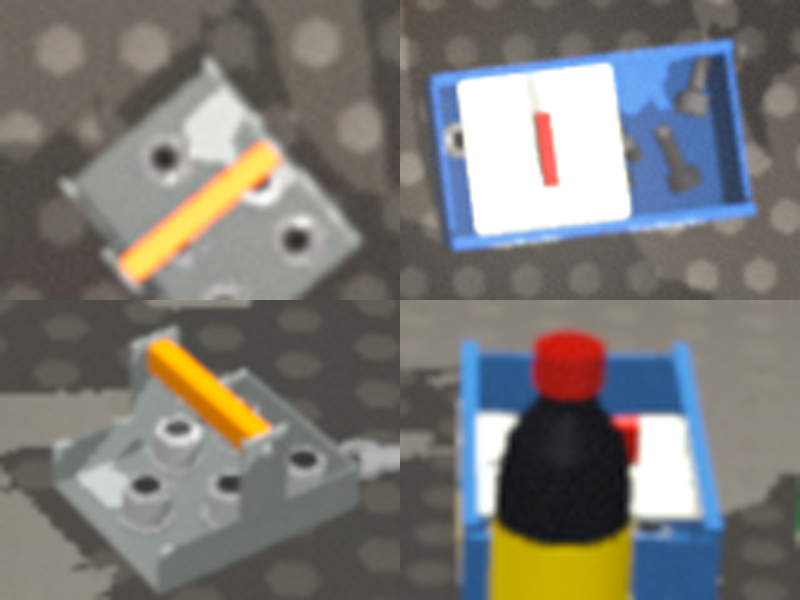

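The crop confirms the small grey tray with the orange bar and nuts. In full-frame pixels its bar runs (185,224)–(215,200), and its open lip is the upper-left edge. The box corners are about (318,182), (408,173), (414,224) and (324,234), and the red grip is at (351,204).

Run:
```python
from h import *
np.set_printoptions(precision=4,suppress=True)
P=lambda n,u,v,z:back("top",(u,v),z)
c=[P(0,u,v,.088) for u,v in [(317.6,182.5),(407.9,172.6),(414.5,223.6),(324.5,234.4)]]
print("box",*c,np.mean(c,0),[np.linalg.norm(c[i]-c[(i+1)%4]) for i in range(4)])
d=(c[0]+c[3]-c[1]-c[2])[:2]; print("box +y dir yaw deg",np.degrees(np.arctan2(d[1],d[0])))
print("covergrip",P(0,351.5,204.4,.114))
a,b=P(0,185,224.4,.086),P(0,215,200,.086); print("bar",a,b,(a+b)/2,np.linalg.norm(a-b),np.degrees(np.arctan2(*(b-a)[1::-1])))
for uv,z in [((202,182),.03),((173,207),.03),((232,218),.03)]: print("traycorner",P(0,*uv,z))
print("bottle",P(0,291,203.5,.25),"jar",P(0,374.4,263.7,.09),"can",P(0,223,115,.19))
print("yellow bar", P(0,490*.64,190*.64,.086),"corners",P(0,480*.64,243*.64,.03),P(0,538*.64,195*.64,.03))
o=observe(); print(Rn.from_rotvec(o["tool_rot"]).as_matrix())
```

```text
box [ 0.5451 -0.0809  0.088 ] [ 0.5675 -0.353   0.088 ] [ 0.4139 -0.3657  0.088 ] [ 0.3888 -0.0962  0.088 ] [ 0.4788 -0.2239  0.088 ] [np.float64(0.27303668479768584), np.float64(0.1540305755378865), np.float64(0.27065442424072217), np.float64(0.15708519365035387)]
box +y dir yaw deg 95.00797197188345
covergrip [ 0.4756 -0.1756  0.114 ]
bar [0.4297 0.3222 0.086 ] [0.5009 0.2301 0.086 ] [0.4653 0.2761 0.086 ] 0.11642497394284525 -52.32214271682576
traycorner [0.5612 0.2754 0.03  ]
traycorner [0.4851 0.3681 0.03  ]
traycorner [0.4457 0.1836 0.03  ]
bottle [0.4783 0.0099 0.25  ] jar [ 0.2982 -0.2409  0.09  ] can [0.737  0.1918 0.19  ]
yellow bar [ 0.7314 -0.0753  0.086 ] corners [ 0.6355 -0.0575  0.03  ] [ 0.7296 -0.1775  0.03  ]
[[ 0.9184  0.3957 -0.0004]
 [ 0.3957 -0.9184  0.0009]
 [ 0.     -0.001  -1.    ]]
```

```bash
cat >> h.py <<'E'
def dp(target,yaw=None):
    """shift in cm and roll (rad) in tool axes; yaw = wanted world angle (deg) of tool y, mod 180"""
    o=observe(); R=Rn.from_rotvec(o["tool_rot"]).as_matrix()
    d=R.T@(np.array(target)-o["ee_pos"])*100
    r=None
    if yaw is not None:
        cur=np.degrees(np.arctan2(R[1,1],R[0,1])); r=[round(float(np.radians((cur-yaw+s+180)%360-180)),3) for s in (0,180)]
    print("t",round(o["time"],2),"pos",o["ee_pos"].round(4),"q6",o["qpos"][5].round(2),"gap",round(o["finger_gap"],3),"f",o["ft_force"].round(1),"gf",round(o["gripper_force"],1)); print("dp",d.round(2),"roll",r)
def shot(n,name,crop=None,size=(800,600)):
    o=observe(); im=snapshot(n)[:,:,::-1].copy(); cv2.imwrite(f"pics/{name}_raw.png",im)
    if crop: x,y,w,h=crop; im=im[y:y+h,x:x+w]
    cv2.imwrite(f"pics/{name}.png",cv2.resize(im,size,interpolation=cv2.INTER_CUBIC)); np.save(f"pics/{name}.npy",o,allow_pickle=True); return o
E
python3 -c "
from h import *
dp([.4756,-.1756,.2],-85)"
```

```text
t 0.15 pos [ 0.2176 -0.505   0.2388] q6 1.57 gap 0.997 f [-0.2 -0.4  0.4] gf 0.0
dp [ 36.73 -20.03   3.9 ] roll [0.32, -2.822]
```

```bash
python3 -m pendant '[{"dp":[2,-1,0],"roll":0.0,"claw":1},{"dp":[6,-3.3,0.5],"roll":0.05,"claw":1},{"dp":[11,-6,1],"roll":0.12,"claw":1},{"dp":[16.5,-9,2],"roll":0.2,"claw":0.8},{"dp":[22,-12,3],"roll":0.28,"claw":0.6},{"dp":[27.5,-15,3.9],"roll":0.32,"claw":0.6},{"dp":[32,-17.5,3.9],"roll":0.32,"claw":0.6},{"dp":[35,-19,3.9],"roll":0.32,"claw":0.6},{"dp":[36.4,-19.8,3.9],"roll":0.32,"claw":0.6},{"dp":[36.7,-20,3.9],"roll":0.32,"claw":0.6},{"dp":[36.7,-20,3.9],"roll":0.32,"claw":0.6}]' 60
python3 -c "
from h import *
shot('wrist','w1'); dp([.4756,-.1756,.096],-85)"
```

```text
time: 1.52
ee_pos: [0.4751, -0.1766, 0.2003]
tool_rot: [3.139, 0.136, -0.0]
ft_force: [0.3, -0.2, -0.0]
finger_gap: 0.6
gripper_force: 0.0
t 1.57 pos [ 0.475  -0.1769  0.2003] q6 2.7 gap 0.601 f [-0.5 -0.7  0. ] gf 0.0
dp [ 0.07 -0.13 10.43] roll [-0.001, 3.14]
```

View pics/w1.png

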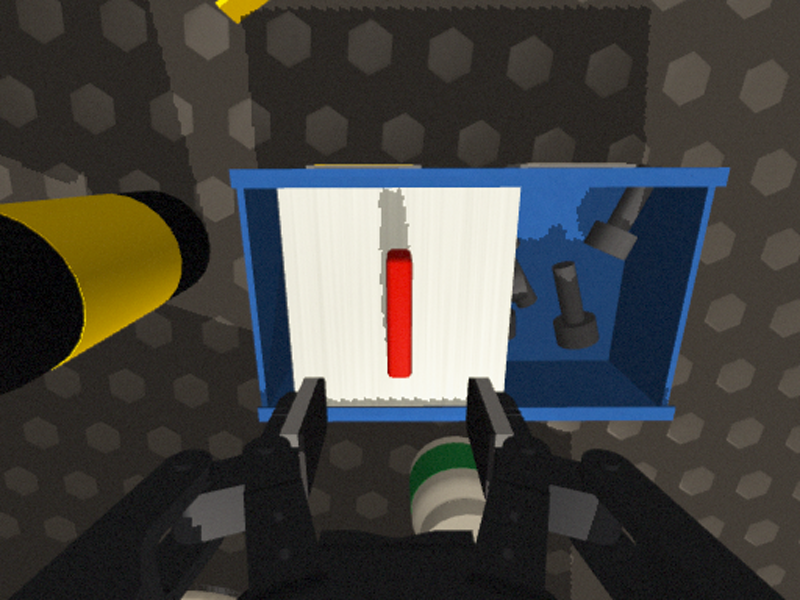

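The wrist view shows the grip bar at (399,315), centred between the fingers and aligned. The box rim corners are (230,169), (729,168), (674,419) and (259,421), and the nut compartment's open strip is at the left.

Run:
```python
from h import *
np.set_printoptions(precision=4,suppress=True)
o=np.load("pics/w1.npy",allow_pickle=True).item()
P=lambda u,v,z:back("wrist",((u+.5)*.64-.5,(v+.5)*.64-.5),z,o)
c=[P(u,v,.088) for u,v in [(230,169),(729,168),(674,420),(259,421)]]
print(*c,np.mean(c,0),[np.linalg.norm(c[i]-c[(i+1)%4]) for i in range(4)])
d=(c[0]+c[3]-c[1]-c[2])[:2]; print(np.degrees(np.arctan2(d[1],d[0])))
a,b=P(399,260,.114),P(399,377,.114);print("grip",a,b,(a+b)/2)
```

```text
[ 0.5458 -0.0801  0.088 ] [ 0.5696 -0.3505  0.088 ] [ 0.4125 -0.3661  0.088 ] [ 0.3883 -0.0937  0.088 ] [ 0.4791 -0.2226  0.088 ] [np.float64(0.27143209800382834), np.float64(0.15789930760431853), np.float64(0.27352850322525896), np.float64(0.15806669465768555)]
95.06364314523584
grip [ 0.509  -0.1755  0.114 ] [ 0.4417 -0.1814  0.114 ] [ 0.4754 -0.1784  0.114 ]
```

```bash
python3 -m pendant '[{"dp":[0,-0.1,2],"roll":0,"claw":0.5},{"dp":[0,-0.1,5],"roll":0,"claw":0.5},{"dp":[0,-0.1,8],"roll":0,"claw":0.5},{"dp":[0,-0.1,9.8],"roll":0,"claw":0.5},{"dp":[0,-0.1,10.3],"roll":0,"claw":0.4},{"dp":[0,-0.1,10.4],"roll":0,"claw":0},{"dp":[0,-0.1,10.4],"roll":0,"claw":0},{"dp":[0,-0.1,10.4],"roll":0,"claw":0},{"dp":[0,-0.1,10.4],"roll":0,"claw":0},{"dp":[0,-0.1,10.4],"roll":0,"claw":0}]' 60
```

```text
time: 2.82
ee_pos: [0.4757, -0.1755, 0.0971]
tool_rot: [3.138, 0.136, 0.001]
ft_force: [-3.0, -2.7, 5.9]
finger_gap: 0.148
gripper_force: 60.2
```

```bash
python3 -m pendant '[{"dp":[0,0.7,0],"roll":0,"claw":0},{"dp":[0,2,0],"roll":0,"claw":0},{"dp":[0,3.5,0],"roll":0,"claw":0},{"dp":[0,5.2,0],"roll":0,"claw":0},{"dp":[0,7,0],"roll":0,"claw":0},{"dp":[0,8.7,0],"roll":0,"claw":0},{"dp":[0,9.8,0],"roll":0,"claw":0},{"dp":[0,10.5,0],"roll":0,"claw":0},{"dp":[0,11,0],"roll":0,"claw":0},{"dp":[0,11.3,0],"roll":0,"claw":0},{"dp":[0,11.5,0],"roll":0,"claw":0},{"dp":[0,11.6,0],"roll":0,"claw":0},{"dp":[0,11.6,0],"roll":0,"claw":0}]'
python3 -c "
from h import *
c=np.array([.479,-.223]);ey=np.array([-.088,.996]);print('grip box y',(observe()['ee_pos'][:2]-c)@ey)"
```

```text
time: 4.45
ee_pos: [0.4858, -0.2885, 0.0971]
tool_rot: [-3.134, -0.139, -0.002]
ft_force: [-3.3, 13.8, 9.2]
finger_gap: 0.149
gripper_force: 60.9
grip box y -0.0658238427143894
```

```bash
python3 -m pendant '[{"dp":[0,0.15,0],"roll":0,"claw":0},{"dp":[0,0.3,0],"roll":0,"claw":0},{"dp":[0,0.3,0],"roll":0,"claw":0}]'
python3 -m pendant '[{"dp":[0,-0.3,0],"roll":0,"claw":0.3},{"dp":[0,-0.3,0],"roll":0,"claw":0.5},{"dp":[0,-0.3,-0.5],"roll":0,"claw":0.5},{"dp":[0,-0.3,-3],"roll":0,"claw":0.5},{"dp":[0,-1,-8],"roll":0,"claw":0.6},{"dp":[0,-3,-13],"roll":0,"claw":0.6},{"dp":[0,-3,-18],"roll":0,"claw":0.6},{"dp":[0,-3,-20],"roll":0,"claw":0.6},{"dp":[0,-3,-20],"roll":0,"claw":0.6}]'
python3 -c "
from h import *
dp([.4653,.2761,.22],37.7)
shot('wrist','w2')"
```

```text
time: 4.82
ee_pos: [0.4858, -0.2886, 0.0971]
tool_rot: [-3.129, -0.141, -0.001]
ft_force: [-5.0, 29.6, 14.4]
finger_gap: 0.148
gripper_force: 61.8
time: 5.95
ee_pos: [0.4837, -0.2644, 0.298]
tool_rot: [3.137, 0.136, 0.004]
ft_force: [0.5, 1.2, -0.2]
finger_gap: 0.598
gripper_force: 0.0
t 5.95 pos [ 0.4837 -0.2644  0.298 ] q6 2.55 gap 0.598 f [ 0.5  1.2 -0.2] gf 0.0
dp [  2.82 -54.02   7.71] roll [-2.142, 0.999]
```

View pics/w2.png

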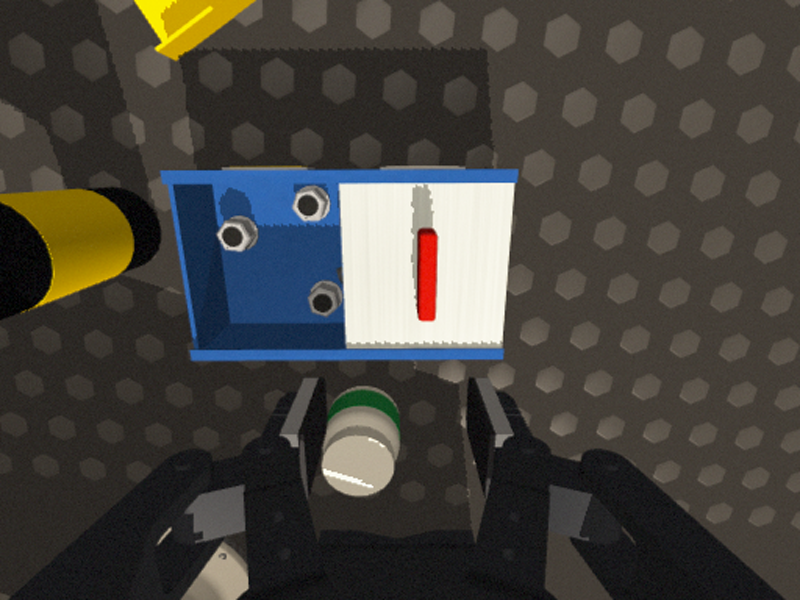

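The view shows the cover against its stop, with the grip at (427,275). The nut compartment is fully open, with three fixed nuts inside. Next is the tray, passing above the bottle.

```bash
python3 -m pendant '[{"dp":[0,-1,-1],"roll":-0.05,"claw":0.6},{"dp":[0.2,-4,-1],"roll":-0.18,"claw":0.6},{"dp":[0.5,-8,-1],"roll":-0.34,"claw":0.6},{"dp":[0.7,-12.5,-1],"roll":-0.5,"claw":0.6},{"dp":[1,-17,-1],"roll":-0.66,"claw":0.6},{"dp":[1.2,-21.5,-1],"roll":-0.82,"claw":0.6},{"dp":[1.5,-26,-1],"roll":-0.98,"claw":0.6},{"dp":[1.7,-30.5,-1],"roll":-1.14,"claw":0.6},{"dp":[2,-35,-1],"roll":-1.3,"claw":0.6},{"dp":[2.2,-39.5,-1],"roll":-1.46,"claw":0.6},{"dp":[2.5,-44,1],"roll":-1.62,"claw":0.6},{"dp":[2.6,-48,4],"roll":-1.78,"claw":0.6},{"dp":[2.8,-51.5,6.5],"roll":-1.94,"claw":0.6},{"dp":[2.8,-53.5,7.7],"roll":-2.08,"claw":0.6},{"dp":[2.8,-54,7.7],"roll":-2.14,"claw":0.6},{"dp":[2.8,-54,7.7],"roll":-2.14,"claw":0.6},{"dp":[2.8,-54,7.7],"roll":-2.14,"claw":0.6}]'
python3 -c "
from h import *
dp([.4653,.2761,.065],37.7)
shot('wrist','w3')"
```

```text
time: 8.12
ee_pos: [0.464, 0.2763, 0.2193]
tool_rot: [-1.388, -2.818, 0.0]
ft_force: [-0.0, 0.4, 1.2]
finger_gap: 0.598
gripper_force: 0.0
t 8.12 pos [0.464  0.2763 0.2193] q6 1.45 gap 0.598 f [-0.   0.4  1.2] gf 0.0
dp [-0.09  0.09 15.43] roll [-0.003, 3.139]
```

View pics/w3.png

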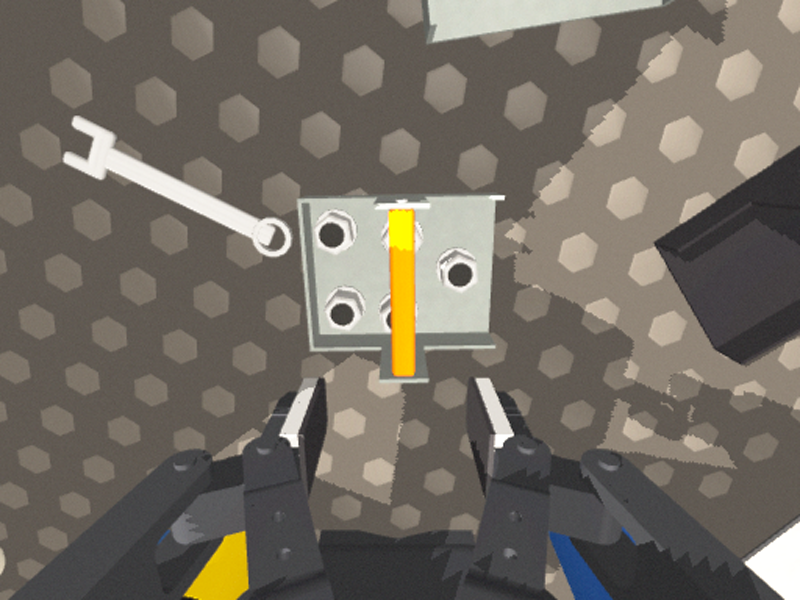

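The wrench is to the left. The tray's bar runs from (402,207) to (402,377), the back wall is at the left (307) and the open lip at the right (494). I'll compute the exact bar centre.

Run:
```python
from h import *
o=np.load("pics/w3.npy",allow_pickle=True).item()
P=lambda u,v,z:back("wrist",((u+.5)*.64-.5,(v+.5)*.64-.5),z,o)
a,b=P(402,207,.086),P(402.5,377,.086); m=(a+b)/2; print(a,b,m,np.linalg.norm(a-b))
for u,v in [(299,200),(497,198),(496,348),(310,350)]: print(P(u,v,.032))
dp([m[0],m[1],.067],np.degrees(np.arctan2(*(a-b)[1::-1]))+90)
```

```text
[0.43161124 0.32332702 0.086     ] [0.50207882 0.23297736 0.086     ] [0.46684503 0.27815219 0.086     ] 0.11458071699047008
[0.37287109 0.27835901 0.032     ]
[0.48569512 0.36682874 0.032     ]
[0.56374697 0.27813621 0.032     ]
[0.44535377 0.18491058 0.032     ]
t 8.18 pos [0.4642 0.2762 0.2194] q6 1.45 gap 0.6 f [ 0.6  0.6 -0. ] gf 0.0
dp [-1.000e-02  3.300e-01  1.524e+01] roll [3.134, -0.007]
```

```bash
python3 -m pendant '[{"dp":[0,0.3,2],"roll":0,"claw":0.6},{"dp":[0,0.3,6],"roll":0,"claw":0.6},{"dp":[0,0.3,10],"roll":0,"claw":0.6},{"dp":[0,0.3,13.5],"roll":0,"claw":0.6},{"dp":[0,0.3,15],"roll":0,"claw":0.5},{"dp":[0,0.3,15.3],"roll":0,"claw":0.35},{"dp":[0,0.3,15.3],"roll":0,"claw":0.25},{"dp":[0,0.3,15.3],"roll":0,"claw":0.18},{"dp":[0,0.3,15.3],"roll":0,"claw":0.1},{"dp":[0,0.3,15.3],"roll":0,"claw":0},{"dp":[0,0.3,15.3],"roll":0,"claw":0},{"dp":[0,0.3,15.3],"roll":0,"claw":0}]' 80
python3 -c "
from h import *
dp([.32,.16,.20],37.7)"
```

```text
time: 9.68
ee_pos: [0.4673, 0.2787, 0.068]
tool_rot: [1.387, 2.817, 0.003]
ft_force: [-0.6, -0.8, 6.1]
finger_gap: 0.169
gripper_force: 78.9
t 9.68 pos [0.4673 0.2787 0.068 ] q6 1.45 gap 0.169 f [-0.6 -0.8  6.1] gf 78.9
dp [ -0.42 -18.88 -13.24] roll [-0.002, 3.14]
```

```bash
python3 -m pendant '[{"dp":[0,0,-0.3],"roll":0,"claw":0},{"dp":[0,0,-1],"roll":0,"claw":0},{"dp":[0,0,-2.2],"roll":0,"claw":0},{"dp":[0,0,-3.8],"roll":0,"claw":0},{"dp":[0,0,-5.6],"roll":0,"claw":0},{"dp":[0,-0.3,-7.6],"roll":0,"claw":0},{"dp":[0,-1,-9.4],"roll":0,"claw":0},{"dp":[0,-2.2,-11],"roll":0,"claw":0},{"dp":[0,-4,-12.2],"roll":0,"claw":0},{"dp":[0,-6,-13],"roll":0,"claw":0},{"dp":[0,-8.2,-13.4],"roll":0,"claw":0},{"dp":[0,-10.5,-13.4],"roll":0,"claw":0},{"dp":[-0.1,-12.8,-13.4],"roll":0,"claw":0},{"dp":[-0.2,-15,-13.4],"roll":0,"claw":0},{"dp":[-0.3,-16.8,-13.4],"roll":0,"claw":0},{"dp":[-0.4,-18,-13.4],"roll":0,"claw":0},{"dp":[-0.4,-18.7,-13.4],"roll":0,"claw":0},{"dp":[-0.4,-18.9,-13.4],"roll":0,"claw":0}]'
python3 -c "
from h import *
c=np.array([.479,-.223]);yaw=np.radians(5.05);ex=np.array([np.cos(yaw),np.sin(yaw)]);ey=np.array([-ex[1],ex[0]])
g=c-.05*ex+.067*ey;print(g)
dp([.32,-.02,.20],5.05)
dp([.33,-.16,.20],5.05)
dp([*g,.20],5.05)
shot('wrist','w4')"
```

```text
time: 11.92
ee_pos: [0.3192, 0.1598, 0.2005]
tool_rot: [1.387, 2.818, 0.001]
ft_force: [0.6, 0.0, -6.4]
finger_gap: 0.174
gripper_force: 78.3
[ 0.42329641 -0.16066133]
t 11.93 pos [0.3192 0.1598 0.2005] q6 1.38 gap 0.174 f [ 0.6  0.  -6.4] gf 78.3
dp [-14.3  -10.9    0.04] roll [0.568, -2.574]
t 11.93 pos [0.3192 0.1598 0.2005] q6 1.38 gap 0.174 f [ 0.6  0.  -6.4] gf 78.3
dp [-26.   -18.64   0.04] roll [0.568, -2.574]
t 11.93 pos [0.3192 0.1598 0.2005] q6 1.38 gap 0.174 f [ 0.6  0.  -6.4] gf 78.3
dp [-31.75 -11.29   0.04] roll [0.568, -2.574]
```

View pics/w4.png

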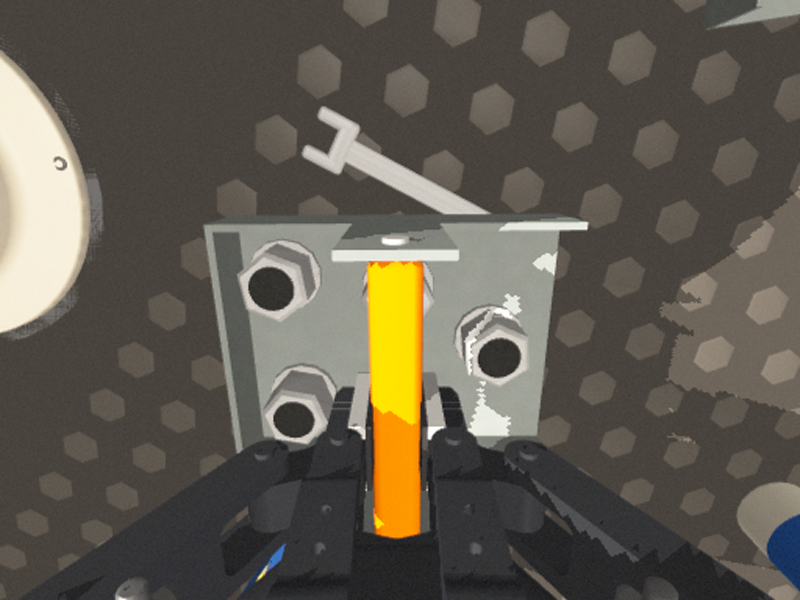

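Carrying level: all the nuts stand in place on the tray, at (272,285), (295,418), (400,290) and (498,355), with the fifth hidden under the bar. I'll route around the robot's side of the bottle.

```bash
python3 -m pendant '[{"dp":[-0.3,-0.2,0],"roll":0,"claw":0},{"dp":[-1,-0.8,0],"roll":0.02,"claw":0},{"dp":[-2.2,-1.7,0],"roll":0.05,"claw":0},{"dp":[-3.8,-2.9,0],"roll":0.09,"claw":0},{"dp":[-5.7,-4.3,0],"roll":0.14,"claw":0},{"dp":[-7.8,-5.9,0],"roll":0.19,"claw":0},{"dp":[-10,-7.6,0],"roll":0.24,"claw":0},{"dp":[-12.2,-9.2,0],"roll":0.29,"claw":0},{"dp":[-14.4,-10.8,0],"roll":0.34,"claw":0},{"dp":[-16.6,-12.3,0],"roll":0.39,"claw":0},{"dp":[-18.8,-13.7,0],"roll":0.44,"claw":0},{"dp":[-20.8,-15,0],"roll":0.48,"claw":0},{"dp":[-22.6,-16.2,0],"roll":0.52,"claw":0},{"dp":[-24.1,-17.2,0],"roll":0.545,"claw":0},{"dp":[-25.2,-18,0],"roll":0.56,"claw":0},{"dp":[-25.8,-18.5,0],"roll":0.567,"claw":0},{"dp":[-26,-18.6,0],"roll":0.568,"claw":0},{"dp":[-26,-18.6,0],"roll":0.568,"claw":0}]'
python3 -c "
from h import *
dp([.4233,-.1607,.17],5.05)"
```

```text
time: 14.22
ee_pos: [0.3305, -0.1594, 0.2003]
tool_rot: [-2.121, -2.317, -0.0]
ft_force: [-0.1, 0.1, -6.4]
finger_gap: 0.172
gripper_force: 78.4
t 14.22 pos [ 0.3305 -0.1594  0.2003] q6 1.03 gap 0.172 f [-0.1  0.1 -6.4] gf 78.4
dp [-0.95  9.23  3.03] roll [0.0, -3.141]
```

```bash
python3 -m pendant '[{"dp":[0,0.2,0],"roll":0,"claw":0},{"dp":[-0.1,0.8,0],"roll":0,"claw":0},{"dp":[-0.2,1.8,0.2],"roll":0,"claw":0},{"dp":[-0.35,3.2,0.6],"roll":0,"claw":0},{"dp":[-0.5,4.8,1.1],"roll":0,"claw":0},{"dp":[-0.65,6.3,1.7],"roll":0,"claw":0},{"dp":[-0.8,7.6,2.3],"roll":0,"claw":0},{"dp":[-0.9,8.5,2.7],"roll":0,"claw":0},{"dp":[-0.95,9,2.9],"roll":0,"claw":0},{"dp":[-0.95,9.2,3],"roll":0,"claw":0},{"dp":[-0.95,9.2,3],"roll":0,"claw":0}]'
python3 - <<'E'
from h import *
dp([.4233,-.1607,.156],5.05)
shot('wrist','w5');shot('top','t5')
a=cv2.imread('pics/w5_raw.png');b=cv2.imread('pics/t5_raw.png')[150:270,270:430]
c=cv2.imread
cv2.imwrite('pics/m5.png',np.hstack([cv2.resize(a,(400,300)),cv2.resize(b,(400,300),interpolation=cv2.INTER_CUBIC)]))
E
```

```text
time: 15.6
ee_pos: [0.4228, -0.161, 0.1704]
tool_rot: [2.122, 2.317, -0.0]
ft_force: [0.2, -0.2, -6.9]
finger_gap: 0.175
gripper_force: 78.4
t 15.6 pos [ 0.4228 -0.161   0.1704] q6 1.12 gap 0.175 f [ 0.2 -0.2 -6.9] gf 78.4
dp [0.03 0.05 1.44] roll [-0.0, 3.141]
```

View pics/m5.png

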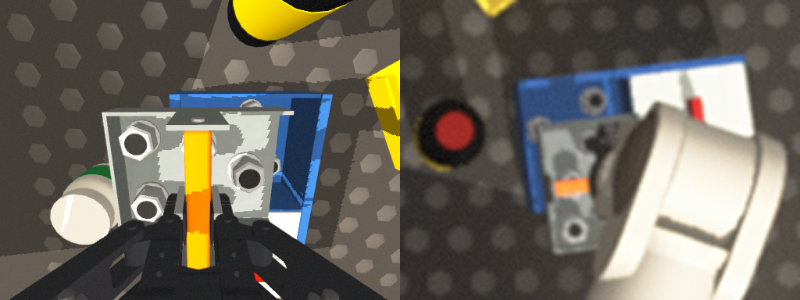

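Level over the box: the lip is over the open nut compartment and the bottle is clear of everything. I can't tilt the wrist, so I'll rest the tray's underside on the near wall. Then I'll loosen the grip so the bar is only caged and tips the lip down into the mouth.

```bash
python3 -m pendant '[{"dp":[0.08,0.05,0.4],"roll":0,"claw":0},{"dp":[0.08,0.05,0.8],"roll":0,"claw":0},{"dp":[0.08,0.05,1.1],"roll":0,"claw":0},{"dp":[0.08,0.05,1.3],"roll":0,"claw":0},{"dp":[0.08,0.05,1.4],"roll":0,"claw":0},{"dp":[0.08,0.05,1.4],"roll":0,"claw":0}]'
```

```text
time: 16.45
ee_pos: [0.4234, -0.1602, 0.1563]
tool_rot: [-2.122, -2.317, 0.0]
ft_force: [-0.1, 0.4, -5.9]
finger_gap: 0.171
gripper_force: 78.3
```

```bash
python3 -m pendant '[{"dp":[0,0,0.1],"roll":0,"claw":0},{"dp":[0,0,0.15],"roll":0,"claw":0},{"dp":[0,0,0.2],"roll":0,"claw":0},{"dp":[0,0,0.2],"roll":0,"claw":0}]' 60
```

```text
time: 16.95
ee_pos: [0.4239, -0.1602, 0.1559]
tool_rot: [2.12, 2.316, 0.002]
ft_force: [-1.5, 3.3, 7.6]
finger_gap: 0.168
gripper_force: 80.6
```

```bash
python3 -m pendant '[{"dp":[0,0,0],"roll":0,"claw":0.18},{"dp":[0,0.2,0],"roll":0,"claw":0.2},{"dp":[0,0.4,0.1],"roll":0,"claw":0.21},{"dp":[0,0.6,0.2],"roll":0,"claw":0.22},{"dp":[0,0.8,0.3],"roll":0,"claw":0.22},{"dp":[0,0.9,0.3],"roll":0,"claw":0.22}]'
python3 - <<'E'
from h import *
dp([.4233,-.1607,.156],5.05)
shot('wrist','w6');shot('side','s6')
a=cv2.imread('pics/w6_raw.png');b=cv2.imread('pics/s6_raw.png')[90:210,210:370]
cv2.imwrite('pics/m6.png',np.hstack([cv2.resize(a,(400,300)),cv2.resize(b,(400,300),interpolation=cv2.INTER_CUBIC)]))
E
```

```text
time: 17.7
ee_pos: [0.4324, -0.1593, 0.151]
tool_rot: [-2.121, -2.317, 0.0]
ft_force: [0.7, 0.0, 0.5]
finger_gap: 0.218
gripper_force: 0.5
t 17.7 pos [ 0.4324 -0.1593  0.151 ] q6 1.13 gap 0.218 f [0.7 0.  0.5] gf 0.5
dp [-0.06 -0.92 -0.5 ] roll [-0.0, 3.142]
```

View pics/m6.png

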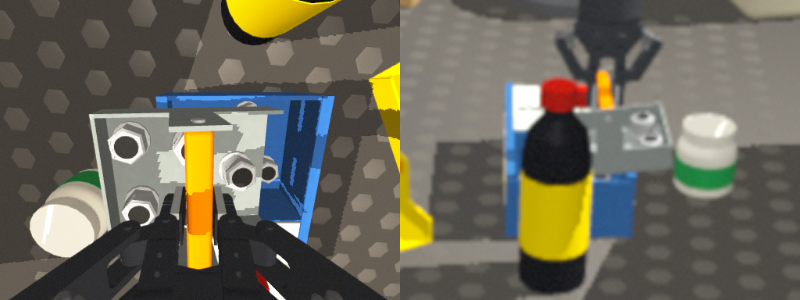

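The tray is tipping lip-down by about 8° on the near wall, as intended, and the nuts have not slid yet. I'll continue.

```bash
python3 -m pendant '[{"dp":[0,0.2,0.1],"roll":0,"claw":0.23},{"dp":[0,0.4,0.2],"roll":0,"claw":0.24},{"dp":[0,0.6,0.3],"roll":0,"claw":0.25},{"dp":[0,0.8,0.4],"roll":0,"claw":0.26},{"dp":[0,1.0,0.5],"roll":0,"claw":0.26},{"dp":[0,1.2,0.6],"roll":0,"claw":0.27},{"dp":[0,1.4,0.7],"roll":0,"claw":0.27},{"dp":[0,1.6,0.8],"roll":0,"claw":0.27},{"dp":[0,1.8,0.9],"roll":0,"claw":0.27},{"dp":[0,1.8,0.9],"roll":0,"claw":0.27}]'
python3 - <<'E'
from h import *
shot('wrist','w7');shot('side','s7')
a=cv2.imread('pics/w7_raw.png');b=cv2.imread('pics/s7_raw.png')[90:210,210:370]
cv2.imwrite('pics/m7.png',np.hstack([cv2.resize(a,(400,300)),cv2.resize(b,(400,300),interpolation=cv2.INTER_CUBIC)]))
E
```

```text
time: 19.05
ee_pos: [0.4504, -0.1578, 0.1422]
tool_rot: [-2.121, -2.317, -0.0]
ft_force: [1.5, 0.2, -1.0]
finger_gap: 0.268
gripper_force: 0.8
```

View pics/m7.png

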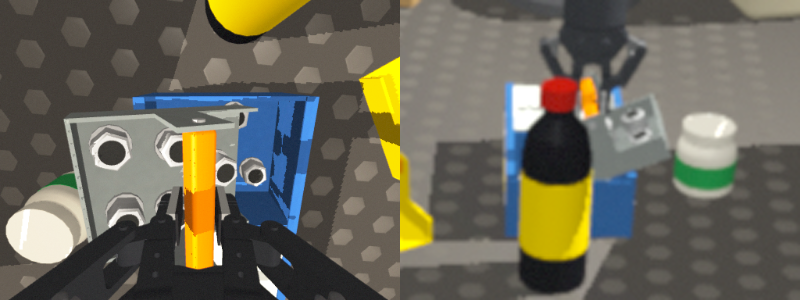

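The tray is at about 20° and the nuts still hold, with the rear ones at (110,150) and (125,210). I've used all 10 pictures, so the remaining checks will be numeric: blob detection and force. I'll tip further, to about 30°.

```bash
cat >> h.py <<'E'
def holes(name):
    im=cv2.imread(f"pics/{name}_raw.png"); g=cv2.cvtColor(im,cv2.COLOR_BGR2GRAY)
    n,l,s,c=cv2.connectedComponentsWithStats((g<70).astype(np.uint8))
    out=[]
    for i in range(1,n):
        x,y,w,h,a=s[i]
        if 60<a<1500 and .5<w/h<2 and a/(w*h)>.6:
            ring=g[max(0,y-5):y+h+5,max(0,x-5):x+w+5]; out.append((int(c[i][0]),int(c[i][1]),int(a),int(np.percentile(ring,75))))
    return out
E
python3 -m pendant '[{"dp":[0,0.2,0.1],"roll":0,"claw":0.28},{"dp":[0,0.4,0.25],"roll":0,"claw":0.29},{"dp":[0,0.6,0.4],"roll":0,"claw":0.3},{"dp":[0,0.8,0.6],"roll":0,"claw":0.3},{"dp":[0,1.0,0.8],"roll":0,"claw":0.3},{"dp":[0,1.1,0.85],"roll":0,"claw":0.3},{"dp":[0,1.1,0.85],"roll":0,"claw":0.3},{"dp":[0,1.1,0.85],"roll":0,"claw":0.3}]'
python3 - <<'E'
from h import *
shot('wrist','w8');shot('side','s8');shot('top','t8')
for n in ['w5','w6','w7','w8']: print(n,holes(n))
E
```

```text
time: 20.15
ee_pos: [0.4612, -0.1568, 0.1338]
tool_rot: [-2.122, -2.317, -0.0]
ft_force: [2.3, 0.4, -2.5]
finger_gap: 0.301
gripper_force: 1.1
w5 [(318, 228, 509, 194)]
w6 [(160, 188, 601, 247), (343, 221, 219, 169), (309, 227, 469, 205)]
w7 [(192, 134, 131, 94), (142, 195, 814, 236), (225, 194, 347, 238), (288, 221, 369, 226), (326, 225, 224, 182)]
w8 [(175, 135, 199, 94), (290, 146, 82, 160), (322, 170, 293, 227), (289, 172, 302, 163)]
```

The rear nuts have slid out: the blob at (142,195) is gone. I'll give it a short jiggle, then level the tray by reversing the path, close and weigh it.

```bash
python3 -m pendant '[{"dp":[0,0.3,0.2],"roll":0,"claw":0.31},{"dp":[0,0,0.1],"roll":0,"claw":0.31},{"dp":[0,0.3,0.2],"roll":0,"claw":0.31},{"dp":[0,0.3,0.2],"roll":0,"claw":0.31}]'
python3 - <<'E'
from h import *
shot('wrist','w9');shot('side','s9')
print(holes('w9'))
# tray pose from tilt model: fit side camera? project tray floor points for tilts about pivot
o=np.load('pics/w9.npy',allow_pickle=True).item()
c=np.array([.479,-.2222]);yw=np.radians(5.05);ex=np.array([np.cos(yw),np.sin(yw),0]);ey=np.array([-ex[1],ex[0],0]);ez=np.array([0,0,1.])
im=cv2.imread('pics/w9_raw.png');hsv=cv2.cvtColor(im,cv2.COLOR_BGR2HSV)
m=cv2.inRange(hsv,(5,150,120),(22,255,255));m[:, :200]=0
ys,xs=np.nonzero(m);print('orange',len(xs),xs.min(),xs.max(),ys.min(),ys.max())
piv=np.append(c,0)-.069*ex+.067*ey+.088*ez
for th in (25,30,35,40):
    t=np.radians(th);tx=np.cos(t)*ex-np.sin(t)*ez;tz=np.sin(t)*ex+np.cos(t)*ez
    org=piv+tx*.019
    print(th,'bar +y end',proj('wrist',org+tz*.086+ey*.057,o).round(),'corners rear/front +y floor',proj('wrist',org+tz*.003-tx*.072+ey*.057,o).round(),proj('wrist',org+tz*.003+tx*.075+ey*.057,o).round(),'rear wall top',proj('wrist',org+tz*.032-tx*.075+ey*.06,o).round(), 'front side -y',proj('wrist',org+tz*.003+tx*.075-ey*.057,o).round())
print('fixed? floor centre',proj('wrist',np.append(c,0)+.067*ey+.03*ez,o).round())
E
```

```text
time: 20.8
ee_pos: [0.4646, -0.1566, 0.1318]
tool_rot: [2.121, 2.317, 0.0]
ft_force: [4.6, 0.7, 1.3]
finger_gap: 0.312
gripper_force: 2.1
[(285, 170, 232, 155), (317, 174, 285, 228)]
orange 4712 233 511 67 344
25 bar +y end [237. 167.] corners rear/front +y floor [ 60. 150.] [288. 138.] rear wall top [ 40. 153.] front side -y [283. 267.]
30 bar +y end [252. 165.] corners rear/front +y floor [ 60. 151.] [282. 137.] rear wall top [ 45. 154.] front side -y [278. 263.]
35 bar +y end [264. 162.] corners rear/front +y floor [ 60. 152.] [276. 136.] rear wall top [ 53. 155.] front side -y [273. 259.]
40 bar +y end [275. 160.] corners rear/front +y floor [ 62. 154.] [270. 135.] rear wall top [ 61. 156.] front side -y [268. 255.]
fixed? floor centre [263. 199.]
```

```bash
python3 -m pendant '[{"dp":[0,-0.3,-0.2],"roll":0,"claw":0.31},{"dp":[0,-0.6,-0.45],"roll":0,"claw":0.3},{"dp":[0,-0.9,-0.7],"roll":0,"claw":0.3},{"dp":[0,-1.2,-0.9],"roll":0,"claw":0.28},{"dp":[0,-1.5,-1.1],"roll":0,"claw":0.27},{"dp":[0,-1.9,-1.3],"roll":0,"claw":0.26},{"dp":[0,-2.3,-1.5],"roll":0,"claw":0.25},{"dp":[0,-2.7,-1.7],"roll":0,"claw":0.24},{"dp":[0,-3.1,-1.9],"roll":0,"claw":0.23},{"dp":[0,-3.5,-2.1],"roll":0,"claw":0.22},{"dp":[0,-3.9,-2.3],"roll":0,"claw":0.21},{"dp":[0,-4.1,-2.4],"roll":0,"claw":0.2},{"dp":[0,-4.1,-2.4],"roll":0,"claw":0.1},{"dp":[0,-4.1,-2.4],"roll":0,"claw":0},{"dp":[0,-4.1,-2.4],"roll":0,"claw":0},{"dp":[0,-4.1,-2.4],"roll":0,"claw":0}]' 80
python3 -m pendant '[{"dp":[0,0,-0.5],"roll":0,"claw":0},{"dp":[0,0,-1.5],"roll":0,"claw":0},{"dp":[0,0,-2.5],"roll":0,"claw":0},{"dp":[0,0,-3.5],"roll":0,"claw":0},{"dp":[0,0,-4],"roll":0,"claw":0},{"dp":[0,0,-4],"roll":0,"claw":0},{"dp":[0,0,-4],"roll":0,"claw":0}]'
python3 - <<'E'
from h import *
f=[]
for i in range(6):
    f.append(observe()['ft_force']); shot('wrist','w10')
print(np.mean(f,0),holes('w10'))
o=observe()
print(o['moment'])
# bar line in image, tray edge lines
im=cv2.imread('pics/w10_raw.png');hsv=cv2.cvtColor(im,cv2.COLOR_BGR2HSV);m=cv2.inRange(hsv,(5,150,120),(22,255,255));m[:,:200]=0;m[:,320:]=0
m5=cv2.inRange(cv2.cvtColor(cv2.imread('pics/w4_raw.png'),cv2.COLOR_BGR2HSV),(5,150,120),(22,255,255));m5[:,:200]=0;m5[:,320:]=0
for q in (m5,m):
    ys,xs=np.nonzero(q); print([ (int(y),xs[ys==y].min(),xs[ys==y].max()) for y in (180,200,220,240,260,300) if (ys==y).any()],ys.min())
E
```

```text
time: 22.9
ee_pos: [0.4233, -0.1602, 0.1559]
tool_rot: [-2.122, -2.317, 0.0]
ft_force: [-2.4, 0.4, 4.6]
finger_gap: 0.171
gripper_force: 79.0
time: 23.78
ee_pos: [0.4233, -0.1601, 0.1955]
tool_rot: [-2.121, -2.317, 0.0]
ft_force: [-0.7, -0.3, -4.4]
finger_gap: 0.171
gripper_force: 78.2
[-0.12220997 -0.24253528 -4.40276345] [(350, 180, 598, 189), (359, 246, 393, 150)]
[-0.03624553  0.05526555 -0.00788726]
[(180, np.int64(235), np.int64(270)), (200, np.int64(266), np.int64(270)), (220, np.int64(236), np.int64(270)), (240, np.int64(237), np.int64(269)), (260, np.int64(238), np.int64(268)), (300, np.int64(239), np.int64(268))] 167
[(180, np.int64(236), np.int64(270)), (200, np.int64(236), np.int64(270)), (220, np.int64(237), np.int64(270)), (240, np.int64(237), np.int64(270)), (260, np.int64(239), np.int64(268)), (300, np.int64(239), np.int64(268))] 167
```

Weighing gives 4.4 N. Empty would be 2.9 N, so two nuts are still on the tray, probably stopped at the lip by the ones below. I'll locate them.

Run:
```python
from h import *
c=np.array([.479,-.2222]);yw=np.radians(5.05);ex=np.array([np.cos(yw),np.sin(yw)]);ey=np.array([-ex[1],ex[0]])
for n in ('w4','w10'):
    o=np.load(f'pics/{n}.npy',allow_pickle=True).item(); R=Rn.from_rotvec(o['tool_rot']).as_matrix()
    im=cv2.imread(f'pics/{n}_raw.png'); g=cv2.cvtColor(im,cv2.COLOR_BGR2GRAY)
    nn,l,s,cc=cv2.connectedComponentsWithStats((g<75).astype(np.uint8))
    for i in range(1,nn):
        if 60<s[i][4]<1500:
            p=back('wrist',cc[i],o['ee_pos'][2]-.039,o)-o['ee_pos']; tl=R.T@p
            q=back('wrist',cc[i],.03,o)[:2]-c
            if abs(tl[0])<.07 and abs(tl[1])<.09: print(n,cc[i].round(),s[i][4],'tray xy(mm)',(tl[1]*1e3).round(),(tl[0]*1e3).round(),'box xy if in box',(q@ex*1e3).round(),(q@ey*1e3).round())
```

```text
w4 [173. 184.] 595 tray xy(mm) -53.0 32.0 box xy if in box -201.0 341.0
w4 [319. 229.] 506 tray xy(mm) 45.0 0.0 box xy if in box -27.0 386.0
w4 [220. 252.] 89 tray xy(mm) -24.0 -18.0 box xy if in box -111.0 294.0
w4 [188. 268.] 438 tray xy(mm) -48.0 -31.0 box xy if in box -134.0 252.0
w10 [350. 180.] 608 tray xy(mm) 63.0 35.0 box xy if in box 58.0 68.0
```

Two nuts remain right at the lip, one at tray (63,35) mm and the other hidden. I'll pour again 10 mm further back, which keeps the lip higher above the poured nuts.

```bash
python3 -m pendant '[{"dp":[0,-0.3,0.3],"roll":0,"claw":0},{"dp":[0,-0.7,1],"roll":0,"claw":0},{"dp":[0,-1,1.9],"roll":0,"claw":0},{"dp":[0,-1,2.8],"roll":0,"claw":0},{"dp":[0,-1,3.5],"roll":0,"claw":0},{"dp":[0,-1,3.9],"roll":0,"claw":0},{"dp":[0,-1,4.05],"roll":0,"claw":0},{"dp":[0,-1,4.1],"roll":0,"claw":0},{"dp":[0,-1,4.1],"roll":0,"claw":0}]' 60
python3 -m pendant '[{"dp":[0,0,0],"roll":0,"claw":0.18},{"dp":[0,0.2,0],"roll":0,"claw":0.2},{"dp":[0,0.5,0.1],"roll":0,"claw":0.21},{"dp":[0,0.8,0.2],"roll":0,"claw":0.22},{"dp":[0,1.1,0.3],"roll":0,"claw":0.23},{"dp":[0,1.4,0.4],"roll":0,"claw":0.24},{"dp":[0,1.7,0.5],"roll":0,"claw":0.25},{"dp":[0,2,0.65],"roll":0,"claw":0.26},{"dp":[0,2.3,0.8],"roll":0,"claw":0.27},{"dp":[0,2.6,0.95],"roll":0,"claw":0.28},{"dp":[0,2.9,1.15],"roll":0,"claw":0.28},{"dp":[0,3.2,1.35],"roll":0,"claw":0.29},{"dp":[0,3.5,1.55],"roll":0,"claw":0.29},{"dp":[0,3.7,1.7],"roll":0,"claw":0.3},{"dp":[0,3.7,1.7],"roll":0,"claw":0.3},{"dp":[0,3.7,1.7],"roll":0,"claw":0.3},{"dp":[0,3.7,1.7],"roll":0,"claw":0.3}]'
python3 - <<'E'
from h import *
shot('wrist','w11');shot('side','s11');print(holes('w11'))
E
```

```text
time: 25.2
ee_pos: [0.4136, -0.161, 0.1559]
tool_rot: [2.121, 2.316, 0.001]
ft_force: [-2.9, 1.3, 5.0]
finger_gap: 0.173
gripper_force: 79.5
time: 27.32
ee_pos: [0.4502, -0.1578, 0.1379]
tool_rot: [2.122, 2.317, 0.0]
ft_force: [1.1, -0.6, -1.4]
finger_gap: 0.3
gripper_force: 0.4
[(191, 134, 148, 95), (334, 166, 288, 195), (308, 170, 348, 219)]
```

Run:
```python
from h import *
o=np.load('pics/w11.npy',allow_pickle=True).item()
c=np.array([.479,-.2222]);yw=np.radians(5.05);ex=np.array([np.cos(yw),np.sin(yw),0]);ey=np.array([-ex[1],ex[0],0]);ez=np.array([0,0,1.])
piv=np.append(c,0)-.069*ex+.067*ey+.088*ez
for th in (25,30,35):
    t=np.radians(th);tx=np.cos(t)*ex-np.sin(t)*ez;tz=np.sin(t)*ex+np.cos(t)*ez;org=piv+tx*.009
    print(th,'lip +y,0,-y',[proj('wrist',org+tz*.003+tx*.075+ey*k,o).round() for k in (.057,0,-.057)],'nut top on lip',proj('wrist',org+tz*.029+tx*.06+ey*.035,o).round())
for u in ((334,166),(308,170)):
  for z in (.03,.05,.07): q=back('wrist',u,z,o)-np.append(c,0); print(u,z,(q@ex*1e3).round(),(q@ey*1e3).round())
# first-look fixed nuts (w2, /800 px)
o2=np.load('pics/w2.npy',allow_pickle=True).item()
for u in ((308,205),(233,236),(322,301)):
  q=back('wrist',((u[0]+.5)*.64-.5,(u[1]+.5)*.64-.5),.03,o2)-np.append(c,0); print('fixed',(q@ex*1e3).round(),(q@ey*1e3).round())
```

```text
25 lip +y,0,-y [array([294., 138.]), array([291., 207.]), array([289., 266.])] nut top on lip [295. 174.]
30 lip +y,0,-y [array([289., 137.]), array([287., 204.]), array([284., 262.])] nut top on lip [293. 172.]
35 lip +y,0,-y [array([284., 136.]), array([282., 202.]), array([280., 259.])] nut top on lip [291. 170.]
(334, 166) 0.03 48.0 96.0
(334, 166) 0.05 43.0 101.0
(334, 166) 0.07 37.0 105.0
(308, 170) 0.03 25.0 93.0
(308, 170) 0.05 21.0 97.0
(308, 170) 0.07 17.0 102.0
fixed 48.0 38.0
fixed 20.0 109.0
fixed -43.0 30.0
```

```bash
python3 -m pendant '[{"dp":[0,-0.8,-0.5],"roll":0,"claw":0.3},{"dp":[0,-0.2,-0.2],"roll":0,"claw":0.3},{"dp":[0,-0.8,-0.5],"roll":0,"claw":0.3},{"dp":[0,0.3,0.2],"roll":0,"claw":0.31},{"dp":[0,-0.8,-0.5],"roll":0,"claw":0.3},{"dp":[0,0,0],"roll":0,"claw":0.3},{"dp":[0,0,0],"roll":0,"claw":0.3}]'
python3 - <<'E'
from h import *
shot('wrist','w12');print(holes('w12'))
E
python3 -m pendant '[{"dp":[0,-0.3,-0.2],"roll":0,"claw":0.3},{"dp":[0,-0.6,-0.45],"roll":0,"claw":0.3},{"dp":[0,-0.9,-0.65],"roll":0,"claw":0.28},{"dp":[0,-1.3,-0.9],"roll":0,"claw":0.27},{"dp":[0,-1.7,-1.1],"roll":0,"claw":0.26},{"dp":[0,-2.1,-1.25],"roll":0,"claw":0.25},{"dp":[0,-2.5,-1.4],"roll":0,"claw":0.24},{"dp":[0,-2.9,-1.55],"roll":0,"claw":0.22},{"dp":[0,-3.3,-1.65],"roll":0,"claw":0.21},{"dp":[0,-3.7,-1.75],"roll":0,"claw":0.2},{"dp":[0,-3.7,-1.75],"roll":0,"claw":0.1},{"dp":[0,-3.7,-1.75],"roll":0,"claw":0},{"dp":[0,-3.7,-1.75],"roll":0,"claw":0},{"dp":[0,-3.7,-1.75],"roll":0,"claw":0}]' 80
python3 -m pendant '[{"dp":[0,0,-0.7],"roll":0,"claw":0},{"dp":[0,0,-2],"roll":0,"claw":0},{"dp":[0,0,-3.3],"roll":0,"claw":0},{"dp":[0,0,-4],"roll":0,"claw":0},{"dp":[0,0,-4],"roll":0,"claw":0},{"dp":[0,0,-4],"roll":0,"claw":0}]'
python3 - <<'E'
from h import *
f=[]
for i in range(5):
    f.append(observe()['ft_force']); shot('wrist','w13')
shot('top','t13')
print(np.mean(f,0),holes('w13'))
E
```

```text
time: 28.3
ee_pos: [0.451, -0.1577, 0.137]
tool_rot: [-2.121, -2.317, -0.0]
ft_force: [2.5, 0.9, 0.8]
finger_gap: 0.298
gripper_force: 1.3
[(190, 134, 156, 94), (334, 167, 288, 200), (307, 169, 352, 220)]
time: 30.1
ee_pos: [0.4132, -0.161, 0.1554]
tool_rot: [-2.121, -2.317, 0.001]
ft_force: [-3.6, 0.0, 6.1]
finger_gap: 0.168
gripper_force: 79.0
time: 30.85
ee_pos: [0.4133, -0.161, 0.1949]
tool_rot: [-2.121, -2.317, 0.0]
ft_force: [0.2, 0.1, -3.9]
finger_gap: 0.169
gripper_force: 78.3
[ 0.17206324 -0.24297987 -3.97602913] [(365, 247, 533, 150)]
```

Run:
```python
from h import *
f=[];m=[]
for i in range(10):
    o=observe();f.append(o['ft_force']);m.append(o['moment']); snapshot('side')
f=np.array(f);m=np.array(m);R=Rn.from_rotvec(o['tool_rot']).as_matrix()
print(f.mean(0),f.std(0),'moment in tool axes',(R.T@m.mean(0)).round(4),m.std(0).round(3), R.T@f.mean(0))
c=np.array([.479,-.2222]);yw=np.radians(5.05);ex=np.array([np.cos(yw),np.sin(yw)]);ey=np.array([-ex[1],ex[0]])
for n,us in (('w10',((350,180),(359,246))),('w13',((365,247),))):
  o=np.load(f'pics/{n}.npy',allow_pickle=True).item();R=Rn.from_rotvec(o['tool_rot']).as_matrix()
  for u in us:
    q=back('wrist',u,.03,o)[:2]-c;t=R.T@(back('wrist',u,o['ee_pos'][2]-.039,o)-o['ee_pos']);print(n,u,'box',(q@ex*1e3).round(),(q@ey*1e3).round(),'tray',(t[1]*1e3).round(),(t[0]*1e3).round())
# dark/bright stats of the visible tray floor
g=cv2.cvtColor(cv2.imread('pics/w13_raw.png'),cv2.COLOR_BGR2GRAY);g4=cv2.cvtColor(cv2.imread('pics/w4_raw.png'),cv2.COLOR_BGR2GRAY)
for v in range(165,285,12): print(v,g[v,140:400:10])
```

```text
[-0.07006079  0.09761682 -3.62551225] [0.33752345 0.56260689 0.41312222] moment in tool axes [-0.0378 -0.0004  0.0093] [0.033 0.03  0.028] [ 0.10339789 -0.06118445  3.62551265]
w10 (350, 180) box 58.0 68.0 tray 62.0 35.0
w10 (359, 246) box 78.0 -14.0 tray 74.0 -13.0
w13 (365, 247) box 75.0 -15.0 tray 78.0 -14.0
165 [ 89  93 144 143 141 143 154 218 224 220 222 223 224 223 224 223 222 221
 219 221 224 148 171 185  43  42]
177 [183  89 138 141 143 143 155 218 220 220 206 205 202 148 220 223 222 222
 221 226 216 146  94  41  42  45]
189 [224  88 140 141 141 143 155 219 219 220 205 206 204 144 223 221 222 221
 222 222 148 145  94  40  44  45]
201 [225  89 132 142 145 142 143 221 222 221 205 205 204 144 224 224 223 223
 146 150 151 149  94  41  44  46]
213 [110  87  91 146 143 145 141 220 223 222 207 205 202 145 222 223 224 224
 146 151 152 149 104  43  42  47]
225 [196  89  88 144 146 147 143 221 221 222 205 205 204 149 223 225 223 225
 225 225 150 133 181 177  49  75]
237 [150  90  89 145 143 145 145 224 222 223 205 205 204 164 224 225 225 224
 226 227 151 235 183  69 101  99]
249 [240 145  89 147 147 146 142 223  31 114 141 158 159  74 107 162 225 224
 221 225 151  61  60  54  57  98]
261 [239 220  88 147 147 147 146 224  57 116 136 159 159  35 116  57 225 225
 224 224 150 255 255 255 255 144]
273 [239 221  87 148 145 147 144  36  36 171 135 156 159  33 174  32 159 148
 149 149 150 255 255 255 255 144]
```

The weight is now 3.63 N, so exactly one nut is left. It isn't in the visible half, so I'll look for it numerically in the side view.

Run:
```python
from h import *
shot('side','s14');o=observe();p=o['ee_pos'];R=Rn.from_rotvec(o['tool_rot']).as_matrix();tx=R[:,1];ty=R[:,0]
b=p-np.array([0,0,.068])
im=cv2.imread('pics/s14_raw.png');g=cv2.cvtColor(im,cv2.COLOR_BGR2GRAY)
# at h=.02: camera
for y in (.04,.02,0,-.02,-.04,-.055):
    print(y,[ (lambda q:int(g[int(round(q[1])),int(round(q[0]))]))(proj('side',b+tx*x+ty*y+np.array([0,0,.027]))) for x in np.arange(-.07,.08,.007)])
print(proj('side',b-tx*.075-ty*.06+[0,0,.032]),proj('side',b+tx*.075-ty*.06),proj('side',b-tx*.075+ty*.06+[0,0,.032]),proj('side',b+tx*.075+ty*.06+[0,0,.032]))
```

```text
0.04 [118, 137, 151, 152, 152, 182, 208, 186, 119, 119, 120, 119, 182, 209, 209, 198, 196, 194, 77, 23, 25, 25]
0.02 [112, 141, 152, 151, 152, 174, 209, 129, 119, 120, 120, 125, 196, 212, 210, 211, 212, 209, 139, 58, 65, 64]
0 [112, 149, 152, 152, 152, 187, 201, 122, 117, 119, 119, 122, 185, 182, 182, 183, 182, 162, 70, 64, 68, 67]
-0.02 [116, 119, 122, 120, 120, 120, 119, 118, 119, 118, 118, 118, 122, 121, 120, 121, 120, 107, 65, 68, 72, 70]
-0.04 [118, 117, 118, 119, 117, 118, 119, 121, 135, 121, 120, 118, 119, 119, 120, 120, 120, 88, 77, 79, 79, 79]
-0.055 [122, 119, 119, 124, 122, 123, 119, 123, 142, 122, 119, 119, 119, 119, 118, 120, 119, 106, 84, 79, 80, 78]
[318.85816379 121.35062214] [271.72398944 129.81742291] [323.47831217 137.71059577] [273.50295604 137.02550362]
```

The rear and the middle of the tray are clear, so the last nut must be at the lip's hidden −y corner. I'll pour once more, slightly further back, turned a touch away from the jar and a bit brisker.

```bash
python3 -m pendant '[{"dp":[0.05,-0.2,0.4],"roll":0.01,"claw":0},{"dp":[0.15,-0.5,1.3],"roll":0.026,"claw":0},{"dp":[0.15,-0.6,2.4],"roll":0.026,"claw":0},{"dp":[0.15,-0.6,3.3],"roll":0.026,"claw":0},{"dp":[0.15,-0.6,3.85],"roll":0.026,"claw":0},{"dp":[0.15,-0.6,4.0],"roll":0.026,"claw":0},{"dp":[0.15,-0.6,4.05],"roll":0.026,"claw":0}]' 60
python3 -m pendant '[{"dp":[0,0,0],"roll":0,"claw":0.18},{"dp":[0,0.3,0],"roll":0,"claw":0.2},{"dp":[0,0.7,0.1],"roll":0,"claw":0.22},{"dp":[0,1.1,0.25],"roll":0,"claw":0.23},{"dp":[0,1.6,0.4],"roll":0,"claw":0.25},{"dp":[0,2.1,0.55],"roll":0,"claw":0.27},{"dp":[0,2.7,0.8],"roll":0,"claw":0.28},{"dp":[0,3.3,1.1],"roll":0,"claw":0.29},{"dp":[0,3.8,1.4],"roll":0,"claw":0.3},{"dp":[0,4.1,1.6],"roll":0,"claw":0.3},{"dp":[0,3.5,1.4],"roll":0,"claw":0.3},{"dp":[0,4.1,1.6],"roll":0,"claw":0.3},{"dp":[0,3.5,1.4],"roll":0,"claw":0.3},{"dp":[0,4.1,1.6],"roll":0,"claw":0.3},{"dp":[0,4.1,1.6],"roll":0,"claw":0.3}]'
python3 - <<'E'
from h import *
shot('wrist','w15');print(holes('w15'))
E
python3 -m pendant '[{"dp":[0,-0.4,-0.2],"roll":0,"claw":0.3},{"dp":[0,-0.8,-0.45],"roll":0,"claw":0.3},{"dp":[0,-1.2,-0.65],"roll":0,"claw":0.28},{"dp":[0,-1.6,-0.85],"roll":0,"claw":0.27},{"dp":[0,-2,-1.05],"roll":0,"claw":0.26},{"dp":[0,-2.4,-1.2],"roll":0,"claw":0.25},{"dp":[0,-2.8,-1.35],"roll":0,"claw":0.24},{"dp":[0,-3.2,-1.45],"roll":0,"claw":0.22},{"dp":[0,-3.7,-1.55],"roll":0,"claw":0.21},{"dp":[0,-4.1,-1.65],"roll":0,"claw":0.2},{"dp":[0,-4.1,-1.65],"roll":0,"claw":0.1},{"dp":[0,-4.1,-1.65],"roll":0,"claw":0},{"dp":[0,-4.1,-1.65],"roll":0,"claw":0},{"dp":[0,-4.1,-1.65],"roll":0,"claw":0}]' 80
python3 -m pendant '[{"dp":[0,0,-0.7],"roll":0,"claw":0},{"dp":[0,0,-2],"roll":0,"claw":0},{"dp":[0,0,-3.3],"roll":0,"claw":0},{"dp":[0,0,-4],"roll":0,"claw":0},{"dp":[0,0,-4],"roll":0,"claw":0},{"dp":[0,0,-4],"roll":0,"claw":0}]'
python3 - <<'E'
from h import *
f=[]
for i in range(10):
    f.append(observe()['ft_force']); snapshot('wrist')
shot('wrist','w16');shot('top','t16');shot('side','s16')
f=np.array(f);print(f.mean(0),f.std(0),holes('w16'),observe()['time'])
E
```

```text
time: 32.58
ee_pos: [0.4074, -0.16, 0.1554]
tool_rot: [2.151, 2.289, 0.001]
ft_force: [-2.5, 2.3, 5.7]
finger_gap: 0.171
gripper_force: 79.5
time: 34.45
ee_pos: [0.4486, -0.1575, 0.1387]
tool_rot: [2.151, 2.289, 0.0]
ft_force: [2.2, -0.0, 1.6]
finger_gap: 0.303
gripper_force: 0.9
[(300, 146, 125, 191), (336, 166, 276, 227)]
time: 36.25
ee_pos: [0.4071, -0.1601, 0.1555]
tool_rot: [-2.151, -2.289, 0.001]
ft_force: [-3.6, 0.4, 4.5]
finger_gap: 0.169
gripper_force: 79.0
time: 37.0
ee_pos: [0.4072, -0.16, 0.195]
tool_rot: [-2.151, -2.289, 0.0]
ft_force: [-1.1, -0.4, -4.1]
finger_gap: 0.173
gripper_force: 78.3
[-0.17256776 -0.09936742 -3.66770004] [0.59587046 0.37351119 0.45615609] [(363, 155, 117, 173), (356, 204, 84, 150)] 37.65
```

Still about one nut's weight, 3.67 N. I'll raise the tray straight up over the box so the side camera sees its lip above the bottle.

```bash
python3 -m pendant '[{"dp":[0,0,-0.5],"roll":0,"claw":0},{"dp":[0,0,-1.8],"roll":0,"claw":0},{"dp":[0,0,-3.6],"roll":0,"claw":0},{"dp":[0,0,-5.8],"roll":0,"claw":0},{"dp":[0,0,-8],"roll":0,"claw":0},{"dp":[0,0,-10],"roll":0,"claw":0},{"dp":[0,0,-11.5],"roll":0,"claw":0},{"dp":[0,0,-12],"roll":0,"claw":0}]'
cat >> h.py <<'E'
def trayrect(name,cam_='side'):
    o=np.load(f'pics/{name}.npy',allow_pickle=True).item();p=o['ee_pos'];R=Rn.from_rotvec(o['tool_rot']).as_matrix()
    b=p-np.array([0,0,.068]);im=cv2.imread(f'pics/{name}_raw.png');g=cv2.cvtColor(im,cv2.COLOR_BGR2GRAY)
    xs=np.arange(-.07,.096,.005)
    for h in (.003,.02):
        print('h',h,'x mm',(xs*1e3).round().astype(int).tolist())
        for y in np.arange(.055,-.06,-.01):
            q=[proj(cam_,b+R[:,1]*x+R[:,0]*y+[0,0,h]).round().astype(int) for x in xs]
            print(f'{y*1e3:4.0f}',[int(g[v,u]) for u,v in q])
E
python3 - <<'E'
from h import *
shot('side','s17');shot('wrist','w17');shot('top','t17')
trayrect('s17')
E
```

```text
time: 38.65
ee_pos: [0.4076, -0.1602, 0.3169]
tool_rot: [2.15, 2.288, 0.001]
ft_force: [-0.1, 0.1, -3.6]
finger_gap: 0.175
gripper_force: 78.3
h 0.003 x mm [-70, -65, -60, -55, -50, -45, -40, -35, -30, -25, -20, -15, -10, -5, 0, 5, 10, 15, 20, 25, 30, 35, 40, 45, 50, 55, 60, 65, 70, 75, 80, 85, 90, 95]
  55 [117, 119, 119, 119, 120, 119, 118, 120, 120, 120, 120, 121, 120, 119, 118, 120, 120, 121, 119, 121, 119, 119, 121, 120, 119, 120, 120, 121, 120, 126, 127, 128, 129, 128]
  45 [117, 119, 120, 119, 119, 119, 119, 120, 119, 119, 120, 120, 121, 120, 119, 118, 119, 121, 120, 120, 120, 120, 119, 120, 120, 120, 120, 121, 122, 126, 130, 130, 129, 128]
  35 [119, 118, 121, 120, 118, 119, 119, 118, 120, 120, 120, 121, 120, 120, 118, 119, 120, 120, 119, 119, 119, 120, 121, 122, 121, 119, 120, 121, 121, 126, 135, 136, 132, 130]
  25 [118, 120, 121, 121, 118, 119, 118, 119, 119, 119, 119, 119, 120, 120, 119, 119, 120, 119, 120, 118, 119, 120, 120, 121, 120, 121, 121, 121, 121, 130, 128, 126, 131, 130]
  15 [118, 119, 118, 119, 118, 119, 119, 119, 119, 119, 119, 118, 119, 119, 117, 118, 119, 1
[... 2847 characters left out ...]
8, 79, 78]
 -25 [111, 119, 119, 121, 121, 122, 119, 120, 121, 117, 117, 118, 119, 120, 120, 121, 121, 122, 122, 122, 123, 122, 121, 122, 122, 121, 122, 122, 122, 110, 88, 86, 84, 81]
 -35 [115, 118, 119, 119, 121, 119, 118, 119, 119, 118, 118, 118, 121, 120, 118, 120, 118, 120, 119, 119, 119, 120, 121, 120, 120, 120, 121, 121, 120, 111, 97, 97, 94, 92]
 -45 [115, 116, 119, 119, 120, 119, 118, 118, 120, 118, 119, 120, 120, 121, 120, 119, 119, 121, 120, 119, 120, 119, 120, 119, 122, 120, 122, 120, 120, 112, 99, 100, 101, 98]
 -55 [115, 118, 119, 119, 119, 119, 119, 118, 117, 117, 117, 118, 119, 120, 119, 120, 118, 120, 119, 118, 120, 120, 120, 119, 119, 120, 120, 121, 117, 106, 96, 99, 98, 98]
```

The side view shows the tray floor clear everywhere except a strip hidden behind the upright. I'll turn the tray a little in place to see that strip.

```bash
python3 -m pendant '[{"dp":[0,0,0],"roll":0.08,"claw":0},{"dp":[0,0,0],"roll":0.22,"claw":0},{"dp":[0,0,0],"roll":0.36,"claw":0},{"dp":[0,0,0],"roll":0.45,"claw":0},{"dp":[0,0,0],"roll":0.45,"claw":0}]'
python3 - <<'E'
from h import *
f=[]
for i in range(4): f.append(observe()['ft_force'][2]); shot('side','s18')
print(np.mean(f)); shot('top','t18');shot('wrist','w18')
trayrect('s18')
E
```

```text
time: 39.42
ee_pos: [0.4072, -0.16, 0.3147]
tool_rot: [-2.607, -1.752, 0.001]
ft_force: [-0.2, 0.4, -3.4]
finger_gap: 0.173
gripper_force: 78.3
-3.802432140387185
h 0.003 x mm [-70, -65, -60, -55, -50, -45, -40, -35, -30, -25, -20, -15, -10, -5, 0, 5, 10, 15, 20, 25, 30, 35, 40, 45, 50, 55, 60, 65, 70, 75, 80, 85, 90, 95]
  55 [117, 117, 117, 117, 118, 118, 116, 118, 117, 117, 119, 120, 117, 117, 116, 118, 118, 119, 118, 118, 119, 118, 119, 118, 119, 117, 119, 121, 120, 126, 129, 125, 125, 125]
  45 [120, 115, 116, 117, 118, 118, 117, 116, 116, 117, 117, 118, 117, 117, 117, 117, 117, 119, 118, 118, 117, 118, 117, 119, 121, 119, 118, 118, 119, 120, 123, 124, 124, 125]
  35 [170, 122, 116, 115, 117, 118, 117, 117, 118, 116, 118, 118, 118, 118, 118, 117, 117, 117, 118, 117, 116, 118, 118, 118, 118, 119, 118, 119, 119, 119, 119, 127, 127, 125]
  25 [169, 148, 121, 117, 116, 117, 118, 118, 117, 117, 117, 117, 117, 117, 117, 116, 118, 117, 116, 117, 116, 118, 117, 118, 119, 118, 119, 118, 119, 118, 119, 118, 128, 102]
  15 [167, 165, 148, 116, 116, 117, 116, 117, 116, 117, 116, 116, 116, 1
[... 2833 characters left out ...]
8, 99, 97, 98, 100]
 -25 [173, 172, 124, 120, 136, 118, 120, 136, 120, 119, 125, 120, 119, 124, 130, 120, 129, 129, 115, 115, 117, 117, 117, 117, 125, 122, 116, 103, 98, 99, 96, 97, 93, 93]
 -35 [172, 167, 124, 117, 118, 118, 118, 119, 117, 119, 117, 117, 118, 117, 117, 117, 119, 128, 131, 117, 117, 117, 117, 118, 117, 119, 119, 107, 95, 93, 92, 93, 84, 84]
 -45 [167, 163, 121, 117, 120, 117, 116, 117, 117, 117, 116, 117, 117, 116, 117, 119, 117, 119, 127, 117, 116, 117, 117, 118, 118, 117, 119, 114, 97, 83, 83, 85, 80, 80]
 -55 [167, 163, 137, 118, 118, 117, 116, 117, 116, 117, 116, 117, 117, 117, 117, 116, 116, 118, 117, 127, 117, 115, 115, 119, 118, 118, 118, 118, 112, 91, 77, 80, 78, 78]
```

The turned view shows no nut in any part of the tray floor: there are no dark holes, and the two views together cover it all. So the tray is empty and simply weighs about 0.37 kg. I'll now set it down in the clear area at (0.31, 0.03).

```bash
python3 -c "
from h import *
dp([.33,-.08,.25],0)
dp([.31,.03,.07],0)
t=cv2.imread('pics/top0.png')
for X in ([.235,.09,0],[.385,.09,0],[.385,-.03,0],[.235,-.03,0]): print(proj('top',X).round())
for u in ((338,380),(355,455)): print(back('top',(u[0]*.64,u[1]*.64),0).round(3))
"
```

```text
t 39.73 pos [ 0.4073 -0.16    0.3152] q6 1.58 gap 0.177 f [ 0.1  0.6 -4.7] gf 78.3
dp [  4.49 -10.18   6.52] roll [-0.387, 2.754]
t 39.73 pos [ 0.4073 -0.16    0.3152] q6 1.58 gap 0.177 f [ 0.1  0.6 -4.7] gf 78.3
dp [ 13.92 -16.18  24.52] roll [-0.387, 2.754]
[264. 284.]
[263. 236.]
[300. 235.]
[302. 283.]
[0.367 0.237 0.   ]
[0.216 0.206 0.   ]
```

```bash
python3 -m pendant '[{"dp":[0.5,-1.2,0.5],"roll":-0.03,"claw":0},{"dp":[1.5,-4,2],"roll":-0.1,"claw":0},{"dp":[3,-7,4.5],"roll":-0.2,"claw":0},{"dp":[4.8,-10.2,6.5],"roll":-0.3,"claw":0},{"dp":[7,-12,8.5],"roll":-0.36,"claw":0},{"dp":[9.5,-13.8,11],"roll":-0.387,"claw":0},{"dp":[12,-15.2,14],"roll":-0.387,"claw":0},{"dp":[13.5,-16,17.5],"roll":-0.387,"claw":0},{"dp":[13.9,-16.2,20.5],"roll":-0.387,"claw":0},{"dp":[13.9,-16.2,22.5],"roll":-0.387,"claw":0},{"dp":[13.9,-16.2,23.8],"roll":-0.387,"claw":0},{"dp":[13.9,-16.2,24.3],"roll":-0.387,"claw":0},{"dp":[13.9,-16.2,24.6],"roll":-0.387,"claw":0},{"dp":[13.9,-16.2,24.7],"roll":-0.387,"claw":0},{"dp":[13.9,-16.2,24.7],"roll":-0.387,"claw":0}]'
```

```text
time: 41.6
ee_pos: [0.3102, 0.0299, 0.0686]
tool_rot: [2.222, 2.22, 0.001]
ft_force: [-0.1, -0.3, -3.7]
finger_gap: 0.171
gripper_force: 78.6
```

```bash
python3 -m pendant '[{"dp":[0,0,0.05],"roll":0,"claw":0},{"dp":[0,0,0.1],"roll":0,"claw":0},{"dp":[0,0,0.12],"roll":0,"claw":0},{"dp":[0,0,0.12],"roll":0,"claw":0}]'
python3 -m pendant '[{"dp":[0,0,0],"roll":0,"claw":0.25},{"dp":[0,0,0],"roll":0,"claw":0.45},{"dp":[0,0,0],"roll":0,"claw":0.55},{"dp":[0,0,-0.5],"roll":0,"claw":0.55},{"dp":[0,0,-3],"roll":0,"claw":0.55},{"dp":[0,0,-7],"roll":0,"claw":0.55},{"dp":[0,0,-12],"roll":0,"claw":0.55},{"dp":[0,0,-18],"roll":0,"claw":0.55},{"dp":[0,0,-22],"roll":0,"claw":0.55},{"dp":[0,0,-22],"roll":0,"claw":0.55}]'
python3 - <<'E'
from h import *
shot('wrist','w20'); dp([.38,-.13,.33],-85)
im=cv2.cvtColor(cv2.imread('pics/w20_raw.png'),cv2.COLOR_BGR2HSV);m=cv2.inRange(im,(5,150,120),(22,255,255));print(holes('w20'))
o=np.load('pics/w20.npy',allow_pickle=True).item()
n,l,s,c=cv2.connectedComponentsWithStats(m)
for i in range(1,n):
    if s[i][4]>300: print(s[i],back('wrist',c[i],.086,o))
E
```

```text
time: 42.1
ee_pos: [0.3105, 0.0299, 0.0677]
tool_rot: [2.222, 2.22, 0.002]
ft_force: [1.6, -0.0, 4.8]
finger_gap: 0.17
gripper_force: 79.9
time: 43.35
ee_pos: [0.3108, 0.03, 0.29]
tool_rot: [2.221, 2.218, 0.005]
ft_force: [0.3, 0.7, 0.1]
finger_gap: 0.548
gripper_force: 0.0
t 43.4 pos [0.3104 0.03   0.2881] q6 1.67 gap 0.548 f [ 0.3 -0.6 -0.5] gf 0.0
dp [-15.99   6.98  -4.18] roll [1.483, -1.659]
[]
[ 247  128   13   88 1074] [0.31033826 0.03337223 0.086     ]
```

The tray is standing upright, with its bar at (0.310, 0.033) as expected, and it is empty. I'll go above the box to count the nuts.

```bash
python3 -m pendant '[{"dp":[-0.5,0.2,-2],"roll":0.1,"claw":0.55},{"dp":[-2.5,0.7,-4.2],"roll":0.25,"claw":0.55},{"dp":[-5.5,2,-4.2],"roll":0.42,"claw":0.55},{"dp":[-9,3.7,-4.2],"roll":0.6,"claw":0.55},{"dp":[-12.5,5.5,-4.2],"roll":0.78,"claw":0.55},{"dp":[-15.5,7.5,-4.2],"roll":0.96,"claw":0.55},{"dp":[-18,9,-4.2],"roll":1.14,"claw":0.55},{"dp":[-19,10,-4.2],"roll":1.32,"claw":0.55},{"dp":[-19,11,-4.2],"roll":1.46,"claw":0.55},{"dp":[-19,11,-4.2],"roll":1.48,"claw":0.55},{"dp":[-19,11,-4.2],"roll":1.48,"claw":0.55}]'
python3 - <<'E'
from h import *
o=shot('wrist','w21');shot('top','t21')
c=np.array([.479,-.2222]);yw=np.radians(5.05);ex=np.array([np.cos(yw),np.sin(yw)]);ey=np.array([-ex[1],ex[0]])
# rectify box interior plane z=.03, 2px/mm -> hough circles
def W(cam_,o=None,z=.03):
    im=cv2.imread('pics/w21_raw.png' if cam_=='wrist' else 'pics/t21_raw.png')
    B=[(-75,135),(75,135),(75,0),(-75,0)]
    src=np.float32([proj(cam_,np.append(c+ex*a/1e3+ey*b/1e3,z),o) for a,b in B]);dst=np.float32([(2*(a+75),2*(135-b)) for a,b in B])
    return cv2.warpPerspective(im,cv2.getPerspectiveTransform(src,dst),(300,270),flags=cv2.INTER_CUBIC)
r=W('wrist',o);cv2.imwrite('pics/r.png',r)
g=cv2.cvtColor(r,cv2.COLOR_BGR2GRAY);hsv=cv2.cvtColor(r,cv2.COLOR_BGR2HSV)
grey=((hsv[...,1]<70)&(hsv[...,2]>60)).astype(np.uint8)
print('grey area mm2',grey.sum()/4,'per nut ~',np.pi*17**2)
h=cv2.HoughCircles(cv2.medianBlur(g,5),cv2.HOUGH_GRADIENT,1,36,param1=100,param2=14,minRadius=10,maxRadius=22)
if h is not None:
    for x,y,rad in h[0]: 
        xi,yi=int(min(x,299)),int(min(y,269)); print('box xy',x/2-75,135-y/2,'r mm',rad/2,'grey frac',grey[max(0,yi-28):yi+28,max(0,xi-28):xi+28].mean().round(2),'centre',g[yi,xi])
print(holes('w21')); print([ (k,back('wrist',k[:2],.03,o)[:2]-c) for k in []])
for k in holes('w21'):
    q=back('wrist',k[:2],.03,o)[:2]-c; print(k,(q@ex*1e3).round(),(q@ey*1e3).round())
E
```

```text
time: 44.78
ee_pos: [0.4193, -0.16, 0.3286]
tool_rot: [-3.138, -0.145, 0.002]
ft_force: [0.3, 0.3, 0.5]
finger_gap: 0.552
gripper_force: 0.0
grey area mm2 5389.25 per nut ~ 907.9202768874502
box xy -3.25 44.25 r mm 9.4 grey frac 0.61 centre 33
box xy 44.75 101.25 r mm 10.1 grey frac 0.64 centre 33
box xy -44.25 28.75 r mm 9.4 grey frac 0.55 centre 29
box xy 49.25 38.75 r mm 10.7 grey frac 0.72 centre 43
box xy 19.75 109.25 r mm 9.25 grey frac 0.79 centre 172
box xy 47.25 12.25 r mm 6.8 grey frac 0.67 centre 165
box xy 32.25 127.25 r mm 5.8 grey frac 0.28 centre 90
[(273, 89, 95, 167), (230, 93, 125, 157), (268, 126, 110, 125), (277, 153, 110, 113)]
[]
(273, 89, 95, 167) 50.0 39.0
(230, 93, 125, 157) 44.0 102.0
(268, 126, 110, 125) -3.0 45.0
(277, 153, 110, 113) -44.0 30.0
```

Run:
```python
from h import *
c=np.array([.479,-.2222]);yw=np.radians(5.05);ex=np.array([np.cos(yw),np.sin(yw)]);ey=np.array([-ex[1],ex[0]])
def W(cam_,f,o=None,z=.03):
    im=cv2.imread(f'pics/{f}_raw.png') if f!='top0' else cv2.imread('pics/top0.png')
    B=[(-75,135),(75,135),(75,0),(-75,0)]
    src=np.float32([proj(cam_,np.append(c+ex*a/1e3+ey*b/1e3,z),o) for a,b in B]);dst=np.float32([(2*(a+75),2*(135-b)) for a,b in B])
    return cv2.warpPerspective(im,cv2.getPerspectiveTransform(src,dst),(300,270),flags=cv2.INTER_CUBIC)
for f in ('w2','w21'):
    o=np.load(f'pics/{f}.npy',allow_pickle=True).item()
    r=W('wrist',f,o);hsv=cv2.cvtColor(r,cv2.COLOR_BGR2HSV);m=(hsv[...,1]<110).astype(np.uint8)
    n,l,s,cc=cv2.connectedComponentsWithStats(m)
    print(f,[(int(a[4]/4),(cc[i][0]/2-75).round(),(135-cc[i][1]/2).round()) for i,a in enumerate(s) if i and a[4]>300])
g=cv2.cvtColor(r,cv2.COLOR_BGR2GRAY);sat=hsv[...,1]
print('y\\x',list(range(-70,75,5)))
for y in range(132,0,-5): print(y,' '.join(f'{g[int(2*(135-y)),int(2*(x+75))]:3d}' if sat[int(2*(135-y)),int(2*(x+75))]<110 else ' . ' for x in range(-70,75,5)))
# changes outside in the top view
a=cv2.imread('pics/top0.png');b=cv2.imread('pics/t21_raw.png')
for nm,X,h in (('bottle',[.478,.01],.25),('jar',[.298,-.241],.09),('can',[.737,.192],.19)):
    u,v=proj('top',X+[h]).astype(int);p=slice(v-14,v+14),slice(u-14,u+14);print(nm,np.abs(a[p].astype(int)-b[p]).mean().round(1))
u,v=proj('top',[.29,.222,0]).astype(int);p=slice(v-26,v+26),slice(u-10,u+10);print('wrench',np.abs(a[p].astype(int)-b[p]).mean().round(1))
```

```text
w2 [(1019, np.float64(22.0), np.float64(104.0)), (882, np.float64(50.0), np.float64(34.0)), (2270, np.float64(-19.0), np.float64(14.0))]
w21 [(959, np.float64(-58.0), np.float64(113.0)), (2181, np.float64(40.0), np.float64(100.0)), (833, np.float64(-2.0), np.float64(45.0)), (1697, np.float64(53.0), np.float64(27.0)), (869, np.float64(-42.0), np.float64(31.0)), (186, np.float64(-16.0), np.float64(8.0))]
y\x [-70, -65, -60, -55, -50, -45, -40, -35, -30, -25, -20, -15, -10, -5, 0, 5, 10, 15, 20, 25, 30, 35, 40, 45, 50, 55, 60, 65, 70]
132  .   .   .   .   .   .   .   .   .   .   .   .   .   .   .   .   .   .   .   .   .   .   .   .   .   .   .   .   . 
127  .  118 133 133 124  .   .   .   .   .   .   .   .   .   .   .   .   .   .   .   .   .   .   .   .   .   .   .   . 
122 125 130 127 125 127 135  .   .   .   .   .   .   .   .   .   .   .  101 178 126  .   .   .   .   .   .   .   .   . 
117 126 127 127 128 129 134  .   .   .   .   .   .   .   .   .   .  213 133  38 123 162 138  79  88  .   .   .   .   . 
112 128 129 130 128 130 129  77  .   .   .   .   .   .   .   .   72 208  47 114 16
[... 1997 characters left out ...]
   .   .   .   .   .   .   .   .   .  197 163 169 131 122 114 105
22  .   .   .   97  39  32  40 131 122  .   .   .   .   .   .   .   .   .   .   .   .   .   .  163 164 154 126 127 140
17  .   .   .   .  110 131 125 112  .   .   .   .   .   .   .   .   .   .   .   .   .   .  129 163 166 177 159 158 156
12  .   .   .   .   .   .   .   .   .   .   55  61  .   .   .   .   .   .   .   .   .   .   .  163 166 183 124 171 164
7  .   .   .   .   .   .   .   .   .   .   55  63  57  .   .   .   .   .   .   .   .   .   .  176 164 163 108 159 172
2  .   .   .   .   .   .   .   .   .   .   .   .   .   .   .   .   .   .   .   .   .   .   .   55 150  52  .   .   . 
bottle 30.5
jar 57.0
can 33.2
wrench 39.8
```

The compartment holds the three fixed nuts plus five new ones at about box (−58,113), (−2,45), (45,101), (63,92) and (55,15). I'll retreat to the start area and check that the bystanders haven't moved.

```bash
python3 -c "
from h import *
dp([.218,-.505,.3],-66.7)"
```

```text
t 44.88 pos [ 0.4194 -0.16    0.329 ] q6 2.69 gap 0.548 f [-0.4 -0.3  0.4] gf 0.0
dp [-23.22  32.5    2.9 ] roll [-0.315, 2.827]
```

```bash
python3 -m pendant '[{"dp":[-1.5,2,0],"roll":-0.05,"claw":0.6},{"dp":[-4.5,6,0.5],"roll":-0.1,"claw":0.8},{"dp":[-8,11,1],"roll":-0.15,"claw":1},{"dp":[-12,16.5,1.5],"roll":-0.2,"claw":1},{"dp":[-16,22,2],"roll":-0.25,"claw":1},{"dp":[-19.5,27,2.5],"roll":-0.3,"claw":1},{"dp":[-22,30.5,2.9],"roll":-0.315,"claw":1},{"dp":[-23.2,32.5,2.9],"roll":-0.315,"claw":1},{"dp":[-23.2,32.5,2.9],"roll":-0.315,"claw":1}]'
python3 - <<'E'
from h import *
shot('top','t22');shot('side','s22')
for cn,f0,f1 in (('top','top0.png','t22_raw.png'),('side','side0.png','s22_raw.png')):
    a=cv2.imread('pics/'+f0);b=cv2.imread('pics/'+f1)
    for nm,X,r in (('bottle',[.478,.01,.25],10),('jar',[.298,-.241,.09],14),('can',[.737,.192,.19],10),('wrench',[.29,.222,.005],26 if cn=='top' else 20)):
        u,v=proj(cn,X).round().astype(int)
        t=a[v-r:v+r,u-r:u+r];w=b[v-r-10:v+r+10,u-r-10:u+r+10]
        q=cv2.matchTemplate(w,t,cv2.TM_CCOEFF_NORMED);_,mx,_,l=cv2.minMaxLoc(q);print(cn,nm,(u,v),'shift px',(l[0]-10,l[1]-10),round(mx,3))
    d=cv2.absdiff(cv2.GaussianBlur(a,(5,5),0),cv2.GaussianBlur(b,(5,5),0)).max(2)
    n,l,s,c=cv2.connectedComponentsWithStats((d>40).astype(np.uint8))
    for i in range(1,n):
        if s[i][4]>25: print(cn,'changed',s[i],back(cn,c[i],0).round(2))
c=np.array([.479,-.2222]);yw=np.radians(5.05);ex=np.array([np.cos(yw),np.sin(yw)]);ey=np.array([-ex[1],ex[0]])
b=cv2.imread('pics/t22_raw.png');hsv=cv2.cvtColor(b,cv2.COLOR_BGR2HSV)
m=cv2.inRange(hsv,(0,150,100),(6,255,255))|cv2.inRange(hsv,(174,150,100),(180,255,255))
n,l,s,cc=cv2.connectedComponentsWithStats(m)
for i in range(1,n):
    if s[i][4]>15: q=back('top',cc[i],.114)[:2]-c; print('red',s[i],(q@ex).round(3),(q@ey).round(3))
E
```

```text
time: 46.0
ee_pos: [0.2168, -0.5055, 0.2994]
tool_rot: [-3.077, -0.63, 0.0]
ft_force: [1.6, -0.2, 0.2]
finger_gap: 1.0
gripper_force: 0.0
top bottle (np.int64(291), np.int64(204)) shift px (0, 0) 0.996
top jar (np.int64(374), np.int64(264)) shift px (0, 0) 0.999
top can (np.int64(223), np.int64(115)) shift px (0, 0) 0.99
top wrench (np.int64(222), np.int64(268)) shift px (0, 0) 0.997
top changed [362  85   9  10  64] [ 0.85 -0.26  0.  ]
top changed [353 102   9   8  41] [ 0.8  -0.23  0.  ]
top changed [299 104   9   8  41] [ 0.79 -0.05  0.  ]
top changed [218 127  12  10  53] [0.72 0.21 0.  ]
top changed [424 167  12  10  77] [ 0.58 -0.45  0.  ]
top changed [412 168   7  10  59] [ 0.57 -0.4   0.  ]
top changed [ 371  174   44   52 1905] [ 0.49 -0.33  0.  ]
top changed [203 176   7   8  39] [0.57 0.27 0.  ]
top changed [ 324  179   44   53 1808] [ 0.47 -0.18  0.  ]
top changed [ 172  183   60   59 1725] [0.47 0.28 0.  ]
top changed [ 263  236   41   50 1878] [0.31 0.03 0.  ]
top changed [485 288  27  18 219] [ 0.18 -0.65  0.  ]
top changed [471 304  11  14  93] [ 0.14 -0.57  0.  ]
top
[... 988 characters left out ...]
0.08 -1.57  0.  ]
side changed [431  53  11  58 154] [-0.26 -1.15  0.  ]
side changed [254 123  14  16 198] [ 0.55 -0.48  0.  ]
side changed [278 123  23  37 549] [ 0.43 -0.4   0.  ]
side changed [240 133  11   7  61] [ 0.6  -0.43  0.  ]
side changed [254 141   8  17 104] [ 0.55 -0.33  0.  ]
side changed [162 148  19  11  89] [ 0.84 -0.26  0.  ]
side changed [ 303  172   54   48 1449] [ 0.31 -0.01  0.  ]
side changed [173 195  10  39 175] [0.74 0.11 0.  ]
side changed [ 250  217   55   65 1461] [ 0.46  0.24 -0.  ]
side changed [219 247  29  29 259] [0.56 0.29 0.  ]
side changed [240 251  12  11  95] [0.53 0.27 0.  ]
red [386 190   6  21  74] 0.002 -0.063
red [284 194  16  16 205] 0.029 0.221
```

Bystanders show zero shift in the top view, the cover is at its stop, the tray is at its new place and there is no stray nut on the counter. Handing in.

```bash
python3 -c "
from rig import *
print(job_done())"
```

```text
the job is handed in; nothing more can be done
None
```

The job is handed in at about 46 s: cover at its end stop over the bolts, all five nuts counted in the wheel-nut compartment (by image analysis, some overlapping, so not a perfectly clean count), the empty tray upright on the counter at a new spot, about (0.31, 0.03), and bottle, can, jar and wrench unmoved; it took three tips with the tray resting on the box's near wall, because the wrist could not tilt.

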